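# Hang the dip basket on the drip stand

### The job

The washed parts in the small metal basket must drain: raise its folded bail (swing handle) upright while the basket still stands on the worktop, then carry the basket by the bail to the drip stand and press the bail down gently (never harder than 25 N) into the fork hook until it has snapped past both red sprung keepers. Leave the basket hanging there with both parts in it and the keepers shut, and do not disturb the tape roll, the white block or the yellow screwdriver.

Things in the scene. Friction and masses are not known exactly. Their poses are not given: they have to be found in the camera images.
- dip_basket: loose open basket of perforated sheet metal, 144 (x) x 104 (y) x 54 (z) mm, walls 3 mm, about 0.34 kg plus 0.15 kg of parts in it. Origin: centre of its underside; z up; the folded bail lies on its -x side. The bail's hinge line runs along the basket's y through x = 0, z = 58 mm
- bail_grip (a point): middle of the bail's cross rod (blue sleeve). The bail is an 8 mm round rod bent to a U: two legs outside the basket's side walls (y = +-57 mm) and a cross rod along y, straight over 100 mm, its centre line 84 mm from the hinge line. Folded, the rod lies 8 mm outside the -x wall. The point's x points from the rod to the hinge line
- bail (a joint): angle of the bail, rad: 0 folded level to the basket's -x side, 1.57 upright, 3.14 folded to +x. Its hinge friction (about 0.035 N m) keeps it where it is left. Folded, it is about level with the rim and too close to the wall to be pinched, but a fingertip can reach under it from outside
- drip_stand: fixed drip stand. Origin on the worktop right under the point where the middle of the bail's rod must hang; z up, x towards its post. Tray base 16 mm high, x from -83 to +143 mm, 150 mm wide; 18 mm post at x = +105 mm. A collar on the post carries a fork hook that reaches towards -x; it does not slip under 100 N. The hook must never be loaded with more than 25 N
- post_top (a point): top of the stand's post, 227 mm above the worktop. The hook's height is set differently each time and is NOT measured: the seated rod's centre line lies between 191 and 219 mm above the worktop. Two prongs, 8 mm thick, at y = +-32 mm of the stand, free space between them; their undersides lie 12 mm below the seated rod's centre line (the collar 20 mm)
- keeper_left (a joint): left (+y) red sprung keeper flap, 13 mm long, across the left prong's slot, 18 mm above the seated rod's centre line; rad: 0 shut, up to 1.4 as the rod pushes it down. It springs shut over the rod once that is past (some 15 mm). Both together take 6 to 14 N of push, the basket's weight included; then the force drops until the rod meets the slot's floor
- keeper_right (a joint): the same keeper flap on the right (-y) prong (the two may snap one after the other). Each prong ends in an upright slot, 14 mm wide in the stand's x, with a flared mouth about 26 mm wide, whose top is 27 mm above the seated rod's centre line; the slot's floor carries the rod. Rod in from above, the prongs between rod and basket.
- bush: yellowish turned bush, 24 mm diameter, 25 mm high, 0.06 kg, loose in the basket; origin: centre of its underside as it stands at first
- flange: light grey turned flange, 62 mm diameter, 21 mm high, loose in the basket; origin: centre of its underside as it lies at first
- tape_roll: roll of beige tape lying flat, 91 mm diameter, 24 mm high; bystander; origin: centre of its underside
- block: white block, 30 x 45 x 20 mm; bystander; origin: centre of its underside
- screwdriver: screwdriver with a yellow handle, 177 mm long, lying; bystander; origin: centre of its underside

How it is judged:
By the outcome, as a careful person would: the job done as asked, in the order asked, and still so for the second after the job is handed in, with the robot touching nothing.
It also fails if it takes over 72 s, if anything falls off the work surface, if the arm or the gripper's body presses on something with over 40 N, if the wrist force passes 120 N, or if a joint passes its speed limit or range.

### The arm

A 7-joint arm with a two-finger parallel gripper is mounted at the origin on a cart in front of the work surface, level with it; the furniture and walls round the work are solid. World frame = base frame: x ahead of the robot, y to its left, z up, the work surface at z = 0. Lengths are in m, angles in rad, forces in N, time in s.
With the tool pointing down it reaches from about 0.4 to 0.925 m from the base axis. Payload 4.1 kg.
Tool frame: the origin (TCP) lies on the centre line of the jaws, within the pads' length; the fingertips stand 14 mm ahead of it and the grasp point (between the pads) lies 5 mm behind it (r.tcp_to_tips is the distance from the TCP to the fingertips, in m); z points along the fingers, y is the direction in which the jaws open and shut (so a half turn about z gives the same grasp; the last joint's range is limited). The gripper opens to 85 mm and grips with 20 to 120 N. Pads are 22 mm wide; open, the fingers measure 114 mm over their backs; the gripper's body (76 mm by 85 mm) begins 54 mm behind the grasp point. The pads swing forward as they close: fully open they stand 13 mm farther back than shut.
Start: joints at [-1.43, 0.398, 0.045, 1.537, -0.019, 1.207, -0.051], TCP at [0.154, 0.631, 0.22] pointing down, gripper open.
Joint ranges: [-2.82, 2.82], [-0.49, 2.23], [-1.37, 1.46], [0, 2.46], [-1.36, 4.5], [0.23, 2], [-2.94, 2.94]. Speed limits (rad/s): [2.57, 2.57, 3.14, 3.14, 3.14, 3.14, 3.14].

### API

Orientations are given as a unit quaternion [w, x, y, z].
In Python, from station import status, eyes, r, models gives the robot as it stands. The module is installed in compiled form; this text tells all that it offers.
- The arm moves only by the shell command python3 -m pendant 'ROWS'. ROWS is a JSON object of lists of equal length, an entry for each row: "offset": the shift along the tool's x, y, z in m, a list of three; "spin": the turn about the tool's z in degrees; "hand": the closure in counts, from 0 (fully open) to 255 (shut). A call has 1 to 12 rows; each row shifts and turns the commanded pose from where the row before left it, along the tool's axes as they then stand; what a row does not reach is not made up. A row lasts 1/10 s, in which the tool goes at most 50 mm and 8.59 degrees, less where a joint would pass 70% of its speed; a pose out of reach is approached as far as the arm can. A call is refused whole if a number of a shift passes 0.05 or a number of a turn 8.59, either way. A call with a gripper value outside its range is refused whole. The fingers move at their own pace and stop on an object; the grip force is fixed at half the most. Time passes only in rows, so rows that do not move let the fingers close. It gives the time, the measured TCP pose, the force and the opening at its end, in the units of the state.
- status.get_state(): the state, without advancing time (a new reading comes with each control period).
- eyes.grab_frame(name): name is "scene" or "side" or "wrist"; returns a dict with "color" (480x640x3 uint8, red, green, blue), "depth" (480x640 float32, m along the optical axis (not along the pixel's ray), 0 where there is no reading), "mtx" (3x3 intrinsics, pixels), "R" (3x3) and "t" (3): a world point X has camera coordinates R X + t. Camera axes: x right, y down, z forward; pixel columns grow to the right and rows downward; lengths in m; the calibration is good to about 2 mm. A picture is of the moment at which its call begins.
- r.close_job(): hands the job in, once; it reports no verdict.
Trained networks look in the newest picture that a camera, given by its name, has taken for a name from the list of things; names that differ only in an ending like _2 or _b are one class to them, and where a whole thing is asked for, a point or a joint stands for the part that bears it (a point fixed in the world has none). Each returns a list of dicts, best first, with "p" (0 to 1); they miss things now and then, are a little off and sometimes report something else, mostly with a low value. They report only what shows in the picture. A call takes as long as a camera call.
- models.silhouettes(camera, thing): "region" (480x640 bool, what is visible of it) and "pixel" ([column, row] in pixels, amid what is visible of it).
The state is a dict: "time_s": time; "joint_pos": joint angles; "qvel": joint speeds; "tau": joint torques, N m; "eef_pos": TCP position; "tool_rot": TCP orientation; "contact_force": force on the tool from outside, world axes, zero at the start; "torque": the same for the moment, N m; "grip_width": opening from 0.0 (shut) to 1.0 (fully open).
Only numpy, scipy, OpenCV 4.12 (cv2) and the standard library are available. Lean on these libraries where they do the work, as an engineer would, in place of code of your own. Each camera call takes 0.05 s, during which the arm holds its last target.

## Working session

There is one attempt and no reset: what is moved stays moved. The work goes in short steps, Python scripts to look and compute and a shell command to move; the robot and the scene stay as the last step left them, time stands still between calls to the robot, and variables do not carry over. Pictures are saved under pics/ and viewed, and the job is handed in when it is done.

```bash
ls; mkdir -p pics; cat > h.py <<'E'
from station import status, eyes, r, models
import numpy as np, cv2
def grab(n,f=None):
    d=eyes.grab_frame(n)
    if f: cv2.imwrite('pics/'+f,d['color'][:,:,::-1])
    return d
def world(d,mask_or_uv):
    a=np.asarray(mask_or_uv)
    if a.dtype==bool: v,u=np.nonzero(a)
    else: u,v=a.reshape(-1,2).T.astype(int)
    z=d['depth'][v,u]; ok=z>0; u,v,z=u[ok],v[ok],z[ok]
    P=np.stack([u,v,np.ones_like(u)]).astype(float)
    C=np.linalg.inv(d['mtx'])@P*z
    return ((d['R'].T)@(C-np.asarray(d['t']).reshape(3,1))).T
def proj(d,X):
    X=np.atleast_2d(X); C=d['R']@X.T+np.asarray(d['t']).reshape(3,1)
    p=d['mtx']@C; return (p[:2]/p[2]).T
E
python3 - <<'E'
from h import *
np.set_printoptions(precision=4,suppress=True)
s=status.get_state(); print(s)
for n in ['scene','side','wrist']:
    d=grab(n,n+'0.png')
    print(n,d['R'].T@-np.array(d['t']),d['R'][2])
    for t in ['dip_basket','bail_grip','drip_stand','keeper_left','bush','flange','tape_roll','block','screwdriver']:
        for o in models.silhouettes(n,t)[:2]:
            if o['p']<.3: continue
            P=world(d,o['region'])
            print(t,round(o['p'],2),o['pixel'],o['region'].sum(),np.median(P,0) if len(P) else '',P.min(0) if len(P) else '',P.max(0) if len(P) else '')
E
```

```text
pics
{'time_s': 0.0, 'joint_pos': array([-1.43  ,  0.3992,  0.0451,  1.5379, -0.0187,  1.2069, -0.0507]), 'qvel': array([ 0.0015, -0.0005,  0.0002, -0.0002,  0.0001,  0.0002, -0.0005]), 'tau': array([  0.0001, -47.5132,   1.3652, -25.4217,   0.0118,   0.0097,
        -0.    ]), 'eef_pos': array([0.1542, 0.6308, 0.219 ]), 'tool_rot': array([-0.0001,  0.1196,  0.9928, -0.001 ]), 'contact_force': array([ 0.1055,  0.2221, -0.0431]), 'torque': array([-0.0038,  0.0423,  0.0239]), 'grip_width': 0.9997303039282863}
scene [0.4669 0.6631 0.7752] [ 0.1771 -0.6653 -0.7253]
dip_basket 0.6 [342.0, 323.7] 4232 [0.5491 0.1748 0.0183] [ 0.4828  0.0652 -0.0022] [0.6227 0.274  0.0772]
bail_grip 0.7 [339.1, 345.6] 655 [0.5401 0.2596 0.0711] [ 0.4828  0.1655 -0.0016] [0.6201 0.274  0.0772]
drip_stand 0.75 [325.1, 234.1] 6618 [ 0.644  -0.0169  0.0096] [ 0.5099 -0.3051 -0.0032] [0.7906 0.0613 0.2434]
keeper_left 0.48 [349.3, 312.6] 177 [0.547  0.1488 0.0223] [0.5356 0.1316 0.0022] [0.5594 0.1553 0.0309]
bush 0.73 [347.6, 310.9] 174 [0.5479 0.1487 0.0228] [0.5361 0.1278 0.0036] [0.5625 0.1553 0.0309]
flange
[... 857 characters left out ...]
.0004] [0.7921 0.0621 0.2454]
drip_stand 0.8 [331.2, 250.9] 8838 [ 0.6456 -0.0157  0.0114] [ 0.5107 -0.3042  0.0002] [0.7921 0.0619 0.2454]
bush 0.55 [354.4, 336.0] 249 [0.5463 0.1482 0.0244] [0.5351 0.1318 0.0074] [0.5584 0.1555 0.0326]
flange 0.82 [336.0, 365.7] 771 [0.549  0.2044 0.0142] [0.5116 0.1751 0.0022] [0.5853 0.2661 0.0771]
tape_roll 0.59 [252.2, 321.6] 1917 [0.7276 0.1657 0.0248] [0.6846 0.107  0.0006] [0.79   0.2057 0.0296]
block 0.72 [436.9, 327.3] 599 [0.425  0.0852 0.025 ] [0.4003 0.0573 0.0042] [0.4518 0.1042 0.0292]
screwdriver 0.72 [232.1, 280.1] 312 [0.8    0.0931 0.021 ] [0.7916 0.0428 0.0078] [0.8103 0.1207 0.026 ]
wrist [0.0862 0.6468 0.3745] [ 0.2687 -0.0659 -0.961 ]
```

```bash
python3 - <<'E'
from h import *
a=cv2.imread('pics/side0.png')
cv2.imwrite('pics/side0c.png',cv2.resize(a[170:430,200:480],None,fx=2.8,fy=2.3,interpolation=cv2.INTER_CUBIC)[:598,:784])
cv2.imwrite('pics/side0d.png',cv2.resize(a[130:430,160:560],None,fx=2,fy=2,interpolation=cv2.INTER_CUBIC))
E
```

```text
(no output)
```

View pics/side0d.png

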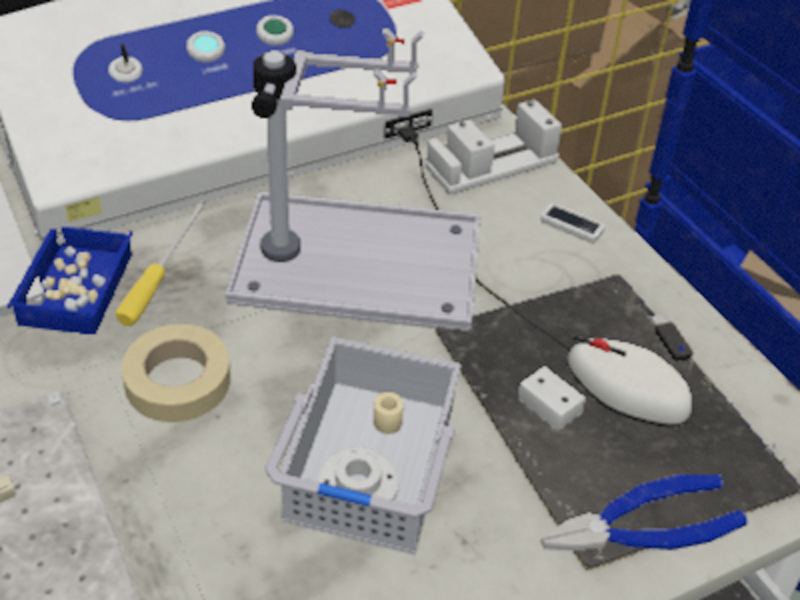

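View pics/scene0.png

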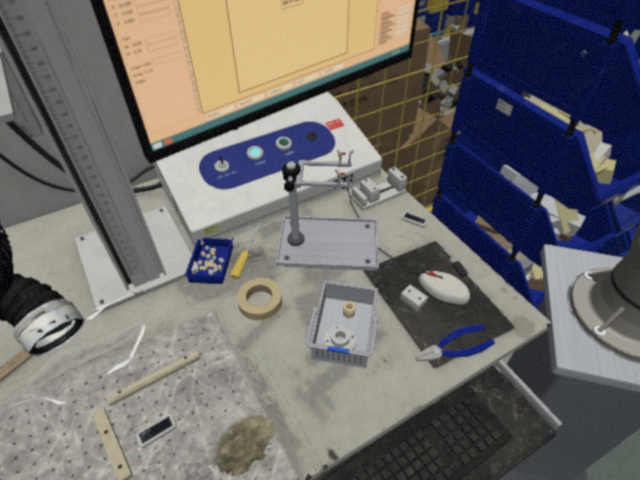

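View pics/wrist0.png

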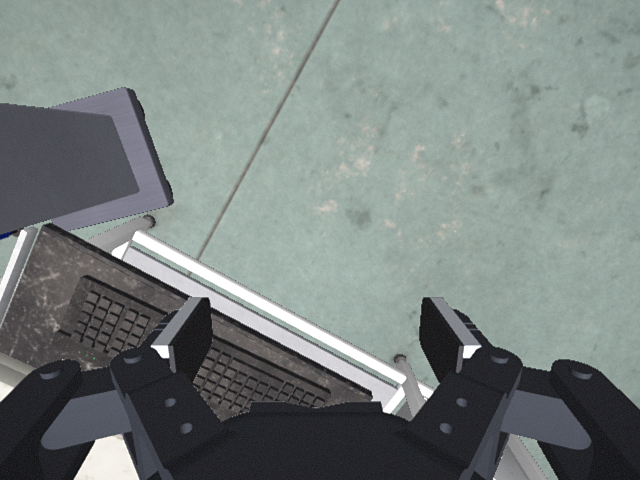

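The side view shows the bail's blue sleeve at crop (345,494), on the +y side. The post is at (280,150) and the prong ends with red keepers at (395,85). The fork reaches towards world -x. Next I'll fit the geometry.

```bash
python3 - <<'E'
from h import *
np.set_printoptions(precision=4,suppress=True)
for n in ['scene','side']:
    Bs=[];Ss=[];Bl=[]
    for k in range(3):
        d=grab(n)
        P=world(d,np.ones((480,640),bool)); c=d['color'].reshape(-1,3)[d['depth'].ravel()>0].astype(int)
        Bs.append(np.c_[P,c])
    A=np.vstack(Bs); P=A[:,:3]; c=A[:,3:]
    print(n,'table z',np.median(P[(abs(P[:,0]-.65)<.03)&(abs(P[:,1]-.22)<.02),2]))
    box=(P[:,0]>.45)&(P[:,0]<.65)&(P[:,1]>.05)&(P[:,1]<.29)
    rim=box&(P[:,2]>.035)&(P[:,2]<.075)
    rr=cv2.minAreaRect(P[rim][:,:2].astype(np.float32)*1000); print('rim+bail rect',rr,rim.sum())
    blue=box&(c[:,2]>150)&(c[:,0]<90)&(P[:,2]>.04)
    b=P[blue]; print('blue',b.mean(0),b.min(0),b.max(0),len(b)); 
    if len(b)>5:
        u,s,v=np.linalg.svd(b-b.mean(0)); print('dir',v[0])
    st=(P[:,0]>.45)&(P[:,0]<.85)&(P[:,1]>-.14)&(P[:,1]<.1)
    tr=st&(P[:,2]>.009)&(P[:,2]<.026)&(abs(c[:,0]-c[:,1])<30)
    rr=cv2.minAreaRect(P[tr][:,:2].astype(np.float32)*1000); print('tray',rr)
    for z0 in np.arange(.05,.27,.02):
        m=st&(P[:,2]>z0)&(P[:,2]<z0+.02)
        if m.sum()>3: print(round(z0,3),m.sum(),np.median(P[m],0),P[m].min(0),P[m].max(0))
    np.save(n+'A.npy',A[st|box])
    red=st&(c[:,0]>140)&(c[:,1]<80)&(P[:,2]>.15); print('red',P[red])
E
```

```text
scene table z 0.00030551623719175493
rim+bail rect ((548.005859375, 189.90542602539062), (123.8886489868164, 164.00338745117188), 3.412933588027954) 4606
blue [0.5417 0.2677 0.0735] [0.5242 0.2639 0.0688] [0.5598 0.2708 0.0782] 196
dir [-0.9986 -0.0532 -0.0011]
tray ((653.267578125, -24.890823364257812), (402.8197326660156, 236.48060607910156), 2.588529109954834)
0.05 2648 [ 0.8036 -0.0769  0.0636] [ 0.6987 -0.14    0.05  ] [ 0.85   -0.0093  0.07  ]
0.07 1460 [ 0.825  -0.1136  0.0744] [ 0.6985 -0.1399  0.07  ] [ 0.85   -0.0079  0.09  ]
0.09 172 [ 0.705  -0.0128  0.0994] [ 0.698  -0.0238  0.0903] [ 0.7161 -0.0079  0.1099]
0.11 173 [ 0.7044 -0.0129  0.1197] [ 0.6985 -0.0213  0.1101] [ 0.717  -0.0087  0.13  ]
0.13 187 [ 0.7049 -0.0129  0.1398] [ 0.6983 -0.0234  0.1301] [ 0.7162 -0.0084  0.1499]
0.15 142 [ 0.7037 -0.013   0.1574] [ 0.6982 -0.0208  0.15  ] [ 0.7135 -0.0096  0.1693]
0.17 28 [ 0.7003 -0.0155  0.1803] [ 0.6989 -0.0174  0.1706] [ 0.7019 -0.01    0.1888]
0.19 1311 [ 0.6626 -0.0039  0.2069] [ 0.5849 -0.0765  0.1952] [0.7257 0.0336 0.21  ]
0.21 1980 [ 0.6904 -0.009   0.2137] [ 0
[... 2240 characters left out ...]
 0.6109 -0.0684  0.2357]
 [ 0.6051 -0.0063  0.2351]
 [ 0.6036 -0.0069  0.2351]
 [ 0.6025 -0.0088  0.2342]
 [ 0.5999 -0.0056  0.2367]
 [ 0.599  -0.0081  0.2354]
 [ 0.6043 -0.0037  0.235 ]
 [ 0.6024 -0.003   0.2358]
 [ 0.6013 -0.005   0.2349]
 [ 0.5998 -0.0054  0.235 ]
 [ 0.5976 -0.0036  0.2366]
 [ 0.6163 -0.0684  0.2364]
 [ 0.6159 -0.0675  0.2351]
 [ 0.6139 -0.0666  0.2361]
 [ 0.6128 -0.0688  0.235 ]
 [ 0.6115 -0.0705  0.2343]
 [ 0.6044 -0.004   0.2367]
 [ 0.6041 -0.0084  0.234 ]
 [ 0.6019 -0.0066  0.2357]
 [ 0.6009 -0.0089  0.2345]
 [ 0.5992 -0.009   0.2348]
 [ 0.6049 -0.0058  0.2336]
 [ 0.6028 -0.0043  0.235 ]
 [ 0.6013 -0.0048  0.235 ]
 [ 0.5995 -0.0045  0.2356]
 [ 0.5979 -0.0044  0.236 ]]
```

```bash
python3 - <<'E'
from h import *
np.set_printoptions(precision=4,suppress=True,linewidth=150)
for n in ['scene','side']:
    A=np.load(n+'A.npy');P=A[:,:3]
    # profile along y at x ~.54
    m=(abs(P[:,0]-.542)<.012)
    for y0 in np.arange(.1,.285,.004):
        q=P[m&(abs(P[:,1]-y0)<.002)]
        if len(q): print(round(y0,3),len(q),np.percentile(q[:,2],[2,50,98]),end=' | ')
    print()
    m=(abs(P[:,1]-.19)<.012)
    for x0 in np.arange(.46,.64,.004):
        q=P[m&(abs(P[:,0]-x0)<.002)]
        if len(q): print(round(x0,3),len(q),np.percentile(q[:,2],[2,50,98]),end=' | ')
    print()
    # prongs: rows with z .2-.23
    for lo,hi in [(-.1,-.035),(-.035,.05)]:
        for x0 in np.arange(.575,.7,.01):
            q=P[(abs(P[:,0]-x0)<.005)&(P[:,1]>lo)&(P[:,1]<hi)&(P[:,2]>.17)&(P[:,2]<.26)]
            if len(q): print(round(x0,3),len(q),q.min(0)[1:],np.median(q,0)[1:],q.max(0)[1:])
E
```

```text
0.108 15 [0.0535 0.0553 0.0564] | 0.112 455 [0.0033 0.0328 0.0576] | 0.116 188 [0.0021 0.029  0.0562] | 0.12 22 [0.0006 0.0034 0.0052] | 0.124 15 [0.0017 0.0035 0.0046] | 0.128 21 [0.0017 0.0032 0.0173] | 0.132 48 [0.0008 0.0264 0.0292] | 0.136 108 [0.0029 0.0212 0.0301] | 0.14 53 [0.0018 0.0247 0.0302] | 0.144 44 [0.0021 0.015  0.0298] | 0.148 69 [0.0004 0.0188 0.0308] | 0.152 185 [0.0016 0.017  0.0296] | 0.156 104 [0.0009 0.0048 0.0288] | 0.16 68 [0.0008 0.0028 0.0061] | 0.164 56 [0.0012 0.0034 0.0056] | 0.168 63 [-0.0007  0.0034  0.0063] | 0.172 63 [0.0006 0.003  0.0061] | 0.176 28 [0.0012 0.0042 0.0078] | 0.18 31 [0.0014 0.0108 0.013 ] | 0.184 45 [0.0084 0.0116 0.0145] | 0.188 29 [0.009  0.0117 0.0143] | 0.192 40 [0.0085 0.0127 0.0259] | 0.196 51 [0.0083 0.0235 0.0254] | 0.2 138 [0.0015 0.0161 0.0265] | 0.204 71 [0.0015 0.0164 0.0251] | 0.208 44 [0.0037 0.0218 0.0269] | 0.212 43 [0.0103 0.0227 0.0265] | 0.216 51 [0.0091 0.0225 0.0269] | 0.22 85 [0.0094 0.0216 0.0258] | 0.224 109 [0.0093 0.0188 0.0258] | 0.228 70 [0.0107 0.0169 0.0261] | 0.252 69 [-0.0017  0.0133  0.0386] | 0.256 
[... 6862 characters left out ...]
.0074  0.2262] [-0.0029  0.2446]
0.595 146 [-0.0155  0.2034] [-0.0067  0.2119] [-0.0023  0.2374]
0.605 294 [-0.0121  0.2041] [-0.0037  0.223 ] [0.0014 0.242 ]
0.615 167 [-0.0112  0.2043] [-0.0029  0.2123] [0.0009 0.245 ]
0.625 115 [-0.0074  0.2032] [-0.0004  0.2106] [0.0035 0.2148]
0.635 111 [-0.0065  0.2049] [0.0017 0.2115] [0.0056 0.2147]
0.645 119 [-0.0046  0.2046] [0.0035 0.2108] [0.0071 0.2138]
0.655 109 [-0.0029  0.2055] [0.0054 0.2113] [0.0094 0.2145]
0.665 111 [0.0006 0.2035] [0.0075 0.2113] [0.0116 0.2149]
0.675 120 [0.0014 0.2026] [0.0094 0.2108] [0.0148 0.2148]
0.685 416 [-0.0348  0.2001] [0.0012 0.2123] [0.0295 0.2223]
0.695 674 [-0.0343  0.1701] [-0.0043  0.2161] [0.0322 0.2307]
```

```bash
python3 - <<'E'
from h import *
a=cv2.imread('pics/side0.png')
b=cv2.resize(a[290:410,280:400],None,fx=5,fy=5,interpolation=cv2.INTER_CUBIC)
cv2.imwrite('pics/bk.png',b)
b=cv2.resize(a[135:215,280:400],None,fx=6.5,fy=6.5,interpolation=cv2.INTER_CUBIC)
cv2.imwrite('pics/hk.png',b)
E
```

```text
(no output)
```

View pics/bk.png

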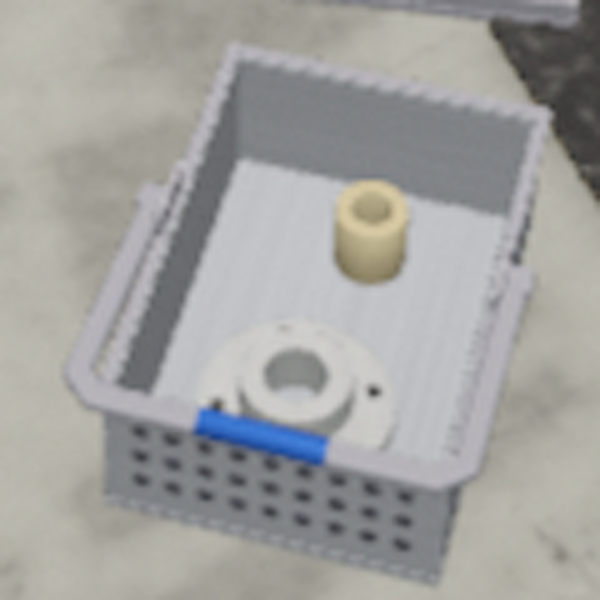

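View pics/hk.png

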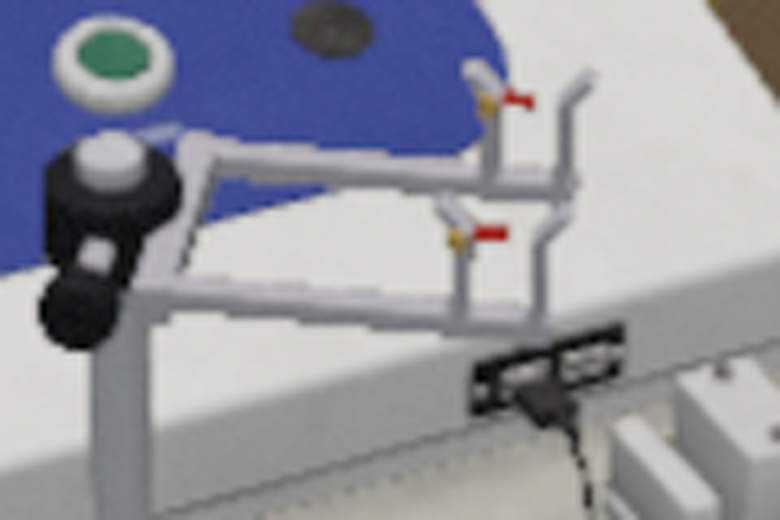

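Measured so far:
- The rod mid is at about (0.542, 0.268, 0.069), with the basket yawed about 4°.
- The seated rod should be at z≈0.216.
- The stand origin is at about (0.605, -0.037), with a yaw of about 11°.

Next, move over the bail.

```bash
cat >> h.py <<'E'
from scipy.spatial.transform import Rotation as Ro
def tool():
    s=status.get_state(); q=s['tool_rot']; R=Ro.from_quat([q[1],q[2],q[3],q[0]]).as_matrix()
    return s,R
def report(target=None,yaw=None):
    np.set_printoptions(precision=4,suppress=True)
    s,R=tool(); y=np.degrees(np.arctan2(R[1,1],R[0,1]))
    print('t',s['time_s'],'p',s['eef_pos'],'yaw y',round(y,2),'F',s['contact_force'],'q',s['joint_pos'],'w',s['grip_width'])
    if target is not None: print('tool offset',R.T@(np.array(target)-s['eef_pos']))
    if yaw is not None: print('spin', -(yaw-y))
E
python3 -m pendant '{"offset":[[-0.0386,-0.0217,0],[-0.0386,-0.0217,0],[-0.0386,-0.0217,0],[-0.0386,-0.0217,0],[-0.0386,-0.0217,0],[-0.0386,-0.0217,0],[-0.0386,-0.0217,0],[-0.0386,-0.0217,0],[-0.0386,-0.0217,0],[-0.0386,-0.0217,0],[-0.0386,-0.0217,0],[-0.0386,-0.0217,0]],"spin":[0,0,0,0,0,0,0,0,0,0,0,0],"hand":[0,0,0,0,0,0,0,0,0,0,0,0]}'
python3 -c "
from h import *
report([.5417,.2677,.16],93.9)"
```

```text
time_s: 3.0
eef_pos: [0.5436, 0.2673, 0.2203]
tool_rot: [0.0, 0.119, 0.993, 0.0]
contact_force: [0.4, 1.7, -0.9]
grip_width: 1.003
t 3.0 p [0.5436 0.2673 0.2203] yaw y 76.28 F [ 0.3846  1.703  -0.9414] q [-0.7543  0.3292  0.2903  1.6537 -0.1009  1.1727  0.8917] w 1.0027139621895567
tool offset [ 0.002  -0.0001  0.0603]
spin -17.619267033150663
```

```bash

python3 -m pendant '{"offset":[[0.002,0,0.02],[0,0,0.02],[0,0,0.02],[0,0,0]],"spin":[-6,-6,-5.6,0],"hand":[90,90,90,90]}'
python3 -c "
from h import *
report([.5417,.2677,.16],93.9)
d=grab('wrist','w1.png'); np.save('w1.npy',d,allow_pickle=True)
P=world(d,np.ones((480,640),bool)); c=d['color'].reshape(-1,3)[d['depth'].ravel()>0].astype(int)
b=(c[:,2]>120)&(c[:,0]<80)&(P[:,2]>.04)&(P[:,2]<.1)
print(b.sum(),P[b].mean(0),P[b].min(0),np.percentile(P[b],98,axis=0),P[b].max(0))
"
```

```text
time_s: 3.4
eef_pos: [0.5385, 0.2679, 0.1572]
tool_rot: [-0.003, -0.034, 0.999, -0.001]
contact_force: [-0.3, 0.1, -0.5]
grip_width: 0.646
t 3.4 p [0.5385 0.2679 0.1572] yaw y 93.85 F [-0.309  0.074 -0.483] q [-0.7074  0.3769  0.2243  1.7288 -0.0945  1.0524  1.1871] w 0.6464445736050882
tool offset [-0.0031 -0.0005 -0.0028]
spin -0.049436644296037
551 [0.5414 0.2654 0.0739] [0.5231 0.26   0.0707] [0.5596 0.2697 0.0756] [0.5602 0.2703 0.0759]
```

View pics/w1.png

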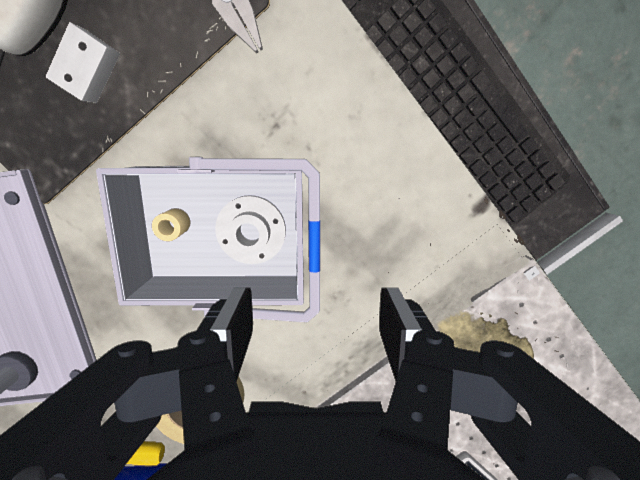

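The wrist view shows the rod sleeve at (314,245), parallel to the pads, with about 8–10 mm between it and the wall. I'll go down with the jaws straddling the rod.

```bash

python3 -m pendant '{"offset":[[-0.003,-0.001,0.035],[0,0,0.035],[0,0,0.021],[0,0,0],[0,-0.01,0],[0,-0.008,0],[0,0,0]],"spin":[0,0,0,0,0,0,0],"hand":[90,90,90,90,90,90,90]}'
python3 -c "
from h import *
report()
d=grab('wrist','w2.png');d=grab('side','s2.png')
a=cv2.imread('pics/s2.png');cv2.imwrite('pics/s2c.png',cv2.resize(a[260:430,250:430],None,fx=3.4,fy=3.4,interpolation=cv2.INTER_CUBIC))
"
```

```text
time_s: 4.15
eef_pos: [0.5466, 0.2482, 0.071]
tool_rot: [0.002, -0.032, 0.999, 0.0]
contact_force: [0.1, -0.8, -0.2]
grip_width: 0.644
t 4.15 p [0.5466 0.2482 0.071 ] yaw y 93.67 F [ 0.1302 -0.7779 -0.2351] q [-0.6629  0.468   0.2136  1.8119 -0.1238  0.8716  1.2427] w 0.6435120950627659
```

View pics/s2c.png

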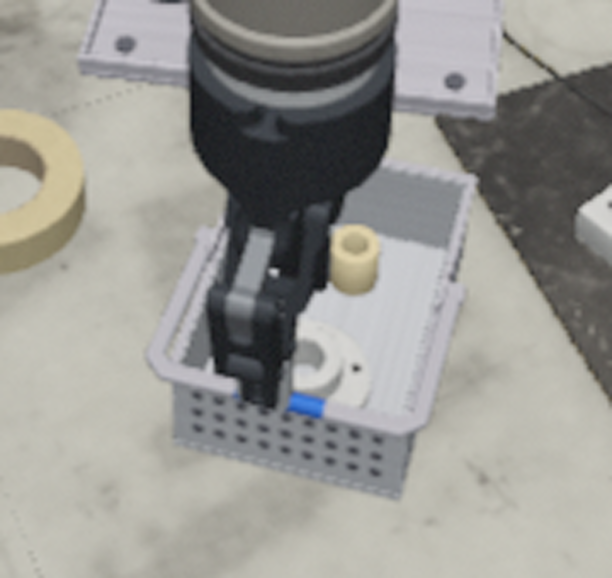

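View pics/w2.png

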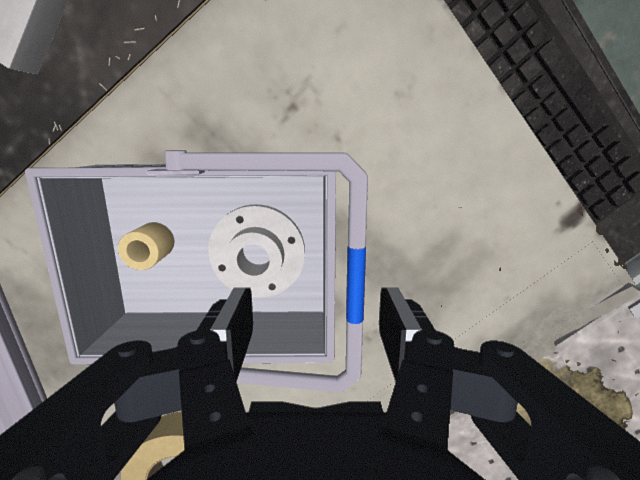

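```bash

python3 -m pendant '{"offset":[[0.006,-0.003,0],[0,-0.003,0],[0,-0.002,0]],"spin":[0,0,0],"hand":[90,90,90]}'
python3 -c "
from h import *
report()"
python3 -m pendant '{"offset":[[0,-0.002,0],[0,0,0]],"spin":[0,0],"hand":[90,90]}'
python3 -c "
from h import *
report()
d=grab('wrist','w3.png')"
```

```text
time_s: 4.55
eef_pos: [0.5391, 0.2416, 0.0691]
tool_rot: [-0.0, -0.034, 0.999, 0.0]
contact_force: [0.2, 0.5, 0.5]
grip_width: 0.65
t 4.55 p [0.5391 0.2416 0.0691] yaw y 93.88 F [0.1717 0.5434 0.5287] q [-0.6592  0.4574  0.2126  1.8341 -0.1231  0.8629  1.2508] w 0.6498019879230059
time_s: 4.75
eef_pos: [0.5396, 0.2394, 0.069]
tool_rot: [0.0, -0.033, 0.999, -0.0]
contact_force: [0.3, 0.4, -0.1]
grip_width: 0.647
t 4.75 p [0.5396 0.2394 0.069 ] yaw y 93.83 F [ 0.2699  0.364  -0.1426] q [-0.6563  0.4569  0.2133  1.8352 -0.1231  0.8622  1.2538] w 0.6471912854314771
```

View pics/w3.png

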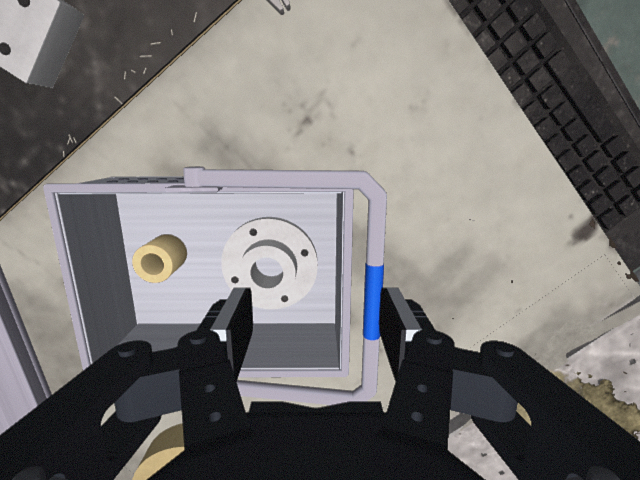

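```bash

python3 -m pendant '{"offset":[[0,-0.003,-0.001],[0,-0.001,-0.003],[0,-0.0005,-0.003],[0,-0.0005,-0.003],[0,-0.001,-0.003]],"spin":[0,0,0,0,0],"hand":[90,90,90,90,90]}'
cat > look.py <<'E'
import sys
from h import *
report()
k=sys.argv[1]
d=grab('wrist','w%s.png'%k); e=grab('side','s%s.png'%k)
for n,d in (('w',d),('s',e)):
    P=world(d,np.ones((480,640),bool)); c=d['color'].reshape(-1,3)[d['depth'].ravel()>0].astype(int)
    b=(c[:,2]>120)&(c[:,0]<80)&(P[:,2]>.04)&(abs(P[:,0]-.54)<.06)&(P[:,1]>.1)&(P[:,1]<.3)
    if b.sum()>3: print(n,'blue',b.sum(),P[b].mean(0),np.percentile(P[b],2,axis=0),np.percentile(P[b],98,axis=0))
a=cv2.imread('pics/s%s.png'%k)[240:430,250:440]; a=cv2.resize(a,(560,560),interpolation=cv2.INTER_CUBIC)
w=cv2.resize(cv2.imread('pics/w%s.png'%k)[100:420],(240,120)); 
cv2.imwrite('pics/c%s.png'%k,a)
E
python3 look.py 4
```

```text
time_s: 5.3
eef_pos: [0.54, 0.234, 0.0824]
tool_rot: [0.0, -0.034, 0.999, 0.0]
contact_force: [-0.1, 0.6, -0.4]
grip_width: 0.644
t 5.3 p [0.54   0.234  0.0824] yaw y 93.88 F [-0.1103  0.6159 -0.4298] q [-0.6519  0.4367  0.2178  1.8307 -0.1185  0.8862  1.2596] w 0.64447287046055
w blue 821 [0.5385 0.264  0.0744] [0.5237 0.2605 0.0714] [0.5594 0.2684 0.0984]
s blue 133 [0.5427 0.2676 0.0728] [0.5256 0.2541 0.0463] [0.5598 0.271  0.0772]
```

View pics/w4.png

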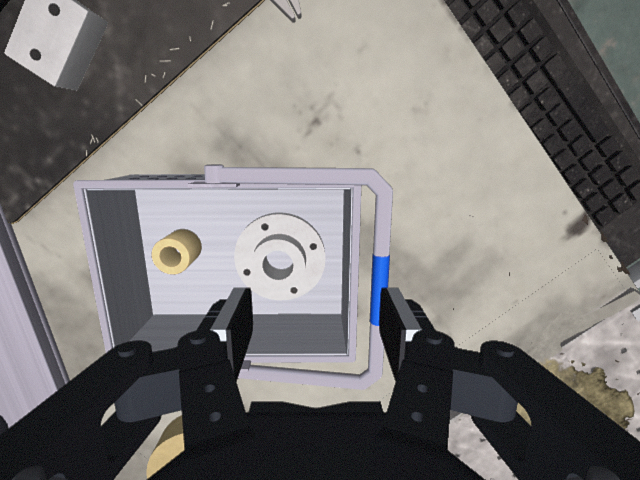

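View pics/c4.png

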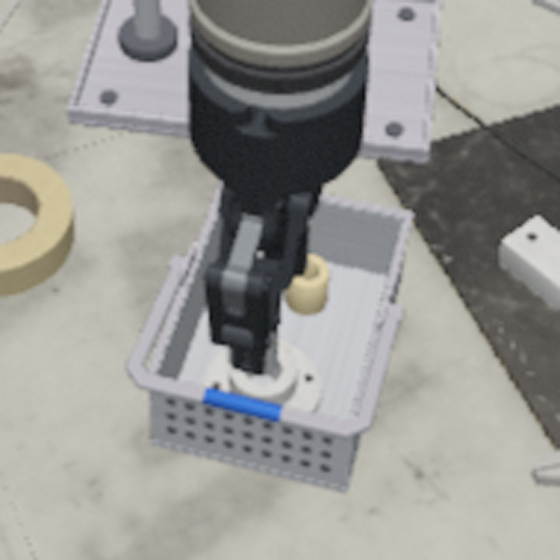

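The bail hasn't risen. The pad rode over the rod because the partly open tips stand higher than I'd allowed for. I'll back out, go lower and try again.

```bash

python3 -m pendant '{"offset":[[0,0.010,0],[0,0.006,0],[0,0,0.013],[0,0,0.012],[0,0,0]],"spin":[0,0,0,0,0],"hand":[90,90,90,90,90]}'
python3 look.py 5
python3 -m pendant '{"offset":[[0,-0.005,0],[0,-0.004,0],[0,-0.003,0]],"spin":[0,0,0],"hand":[90,90,90]}'
python3 -m pendant '{"offset":[[0,-0.002,0],[0,-0.002,0]],"spin":[0,0],"hand":[90,90]}'
python3 look.py 6
```

```text
time_s: 5.9
eef_pos: [0.5367, 0.2487, 0.0541]
tool_rot: [-0.002, -0.034, 0.999, -0.001]
contact_force: [-0.5, -1.0, 0.0]
grip_width: 0.646
t 5.9 p [0.5367 0.2487 0.0541] yaw y 93.87 F [-0.5294 -0.9869  0.0006] q [-0.6665  0.481   0.2069  1.837  -0.1273  0.8419  1.2413] w 0.6464492180591337
w blue 1440 [0.5411 0.2652 0.0738] [0.5236 0.2611 0.0716] [0.5595 0.2696 0.0755]
s blue 12 [0.5253 0.271  0.0799] [0.5248 0.2647 0.071 ] [0.5264 0.2756 0.0902]
time_s: 6.3
eef_pos: [0.5401, 0.2376, 0.0576]
tool_rot: [0.001, -0.034, 0.999, 0.0]
contact_force: [-0.3, -0.2, 0.6]
grip_width: 0.648
time_s: 6.5
eef_pos: [0.5401, 0.2333, 0.0572]
tool_rot: [0.0, -0.034, 0.999, -0.0]
contact_force: [0.0, 0.4, 0.1]
grip_width: 0.649
t 6.5 p [0.5401 0.2333 0.0572] yaw y 93.84 F [0.0313 0.4484 0.061 ] q [-0.6446  0.4693  0.2106  1.8479 -0.1274  0.8371  1.2671] w 0.6490372763190143
w blue 300 [0.5323 0.2634 0.0725] [0.5232 0.2601 0.0699] [0.5601 0.2679 0.0769]
s blue 112 [0.5436 0.2676 0.0709] [0.5256 0.2546 0.0454] [0.5602 0.2708 0.0755]
```

View pics/w6.png

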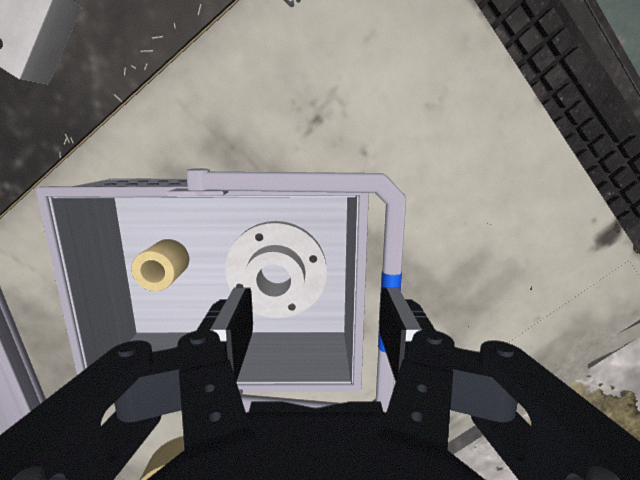

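View pics/c6.png

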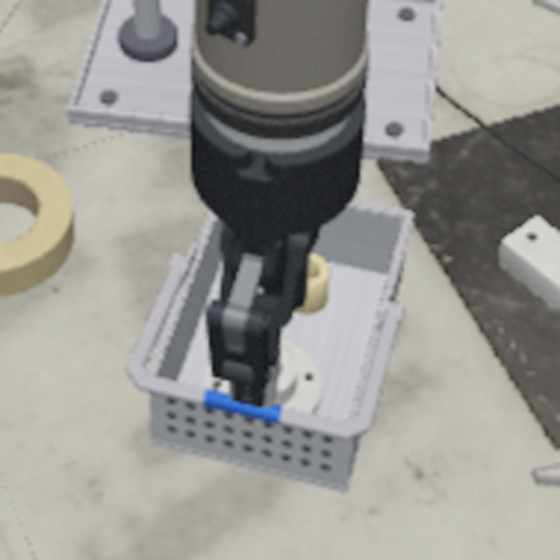

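```bash
python3 - <<'E'
from h import *
report()
d=grab('side'); 
P=world(d,np.ones((480,640),bool)); c=d['color'].reshape(-1,3)[d['depth'].ravel()>0].astype(int)
m=(c.max(1)<110)&(abs(P[:,0]-.54)<.03)&(P[:,1]>.1)&(P[:,1]<.35)&(P[:,2]>.03)&(P[:,2]<.13)
q=P[m]
for z in np.arange(.03,.13,.006):
    k=q[abs(q[:,2]-z)<.003]
    if len(k)>2: print('side z',round(z,3),len(k),k.min(0),k.max(0))
d=grab('wrist')
P=world(d,np.ones((480,640),bool)).reshape(-1,3); 
for uv in [(235,300),(240,310),(245,330),(400,300),(395,310),(390,330),(405,320),(410,340),(225,350)]:
    print(uv,world(d,[uv]),d['color'][uv[1],uv[0]])
E
```

```text
t 6.6 p [0.5401 0.2332 0.0571] yaw y 93.83 F [-0.0581  0.0293  0.937 ] q [-0.6447  0.4695  0.2108  1.848  -0.1274  0.8371  1.267 ] w 0.6497152897288682
side z 0.03 16 [0.5146 0.2514 0.03  ] [0.5638 0.2574 0.0326]
side z 0.042 30 [0.5119 0.1112 0.0391] [0.5657 0.2567 0.0447]
side z 0.048 4 [0.5133 0.2525 0.0453] [0.552  0.2558 0.0456]
side z 0.072 3 [0.5351 0.2024 0.0739] [0.5467 0.2669 0.0749]
side z 0.078 7 [0.5333 0.203  0.0769] [0.5516 0.2701 0.0805]
side z 0.084 42 [0.5307 0.2028 0.0812] [0.5533 0.2732 0.0869]
side z 0.09 31 [0.5306 0.2027 0.0871] [0.5442 0.2751 0.0929]
side z 0.096 29 [0.5273 0.2022 0.093 ] [0.5443 0.2749 0.0984]
side z 0.102 5 [0.5274 0.2027 0.1011] [0.533  0.2655 0.1045]
side z 0.108 3 [0.5273 0.2041 0.1054] [0.5312 0.2654 0.107 ]
side z 0.114 3 [0.5263 0.1975 0.112 ] [0.5315 0.2691 0.1162]
side z 0.12 19 [0.5237 0.1968 0.1183] [0.5453 0.2915 0.123 ]
side z 0.126 71 [0.5232 0.2662 0.1236] [0.5479 0.293  0.129 ]
(235, 300) [[0.5309 0.2008 0.0895]] [86 89 94]
(240, 310) [[0.5318 0.204  0.0956]] [22 22 17]
(245, 330) [[0.5439 0.2047 0.0889]] [ 8 11  9]
(400, 300) [[0.5269 0.2636 0.089 ]] [88 89 96]
(395, 310) [[0.5272 0.2599 0.097 ]] [18 11 14]
(390, 330) [[0.536  0.2595 0.0959]] [ 8 12 13]
(405, 320) [[0.5269 0.2616 0.1047]] [84 85 92]
(410, 340) [[0.5314 0.2627 0.1097]] [206 211 222]
(225, 350) [[0.5378 0.2026 0.1119]] [ 4  8 14]
```

```bash
python3 - <<'E'
from h import *
print([x for x in dir(r) if not x.startswith('_')]); print(r.tcp_to_tips)
d=grab('side','s7.png'); 
a=cv2.imread('pics/s7.png'); 
uv=proj(d,[[.5401,.2333,.0571],[.54,.262,.0571-.014],[.54,.2675,.07]]); print(uv)
b=cv2.resize(a[320:400,300:380],None,fx=7,fy=7,interpolation=cv2.INTER_NEAREST); cv2.imwrite('pics/s7c.png',b)
d=grab('wrist'); w=d['color'][240:420,180:460,::-1]; cv2.imwrite('pics/w7c.png',cv2.resize(w,None,fx=2.8,fy=2.8))
dd=d['depth']; np.set_printoptions(linewidth=200,precision=3)
print(dd[270:360:10,376:420:4])
E
```

```text
['IKError', 'close_job', 'tcp_to_tips']
0.014
[[340.87014697 365.50087671]
 [334.33029015 386.82457996]
 [333.31229263 378.73431865]]
[[0.225 0.    0.15  0.148 0.148 0.149 0.226 0.225 0.225 0.225 0.224]
 [0.227 0.153 0.15  0.15  0.15  0.149 0.226 0.228 0.227 0.227 0.227]
 [0.23  0.155 0.143 0.143 0.142 0.143 0.229 0.229 0.228 0.229 0.23 ]
 [0.231 0.152 0.141 0.134 0.135 0.134 0.135 0.134 0.143 0.142 0.233]
 [0.234 0.15  0.142 0.134 0.127 0.126 0.126 0.126 0.128 0.134 0.135]
 [0.236 0.15  0.142 0.134 0.126 0.122 0.119 0.119 0.119 0.119 0.119]
 [0.237 0.15  0.142 0.134 0.127 0.121 0.115 0.113 0.114 0.113 0.113]
 [0.239 0.159 0.141 0.133 0.126 0.122 0.115 0.115 0.115 0.106 0.106]
 [0.242 0.161 0.16  0.134 0.128 0.121 0.115 0.115 0.112 0.101 0.1  ]]
```

View pics/s7c.png

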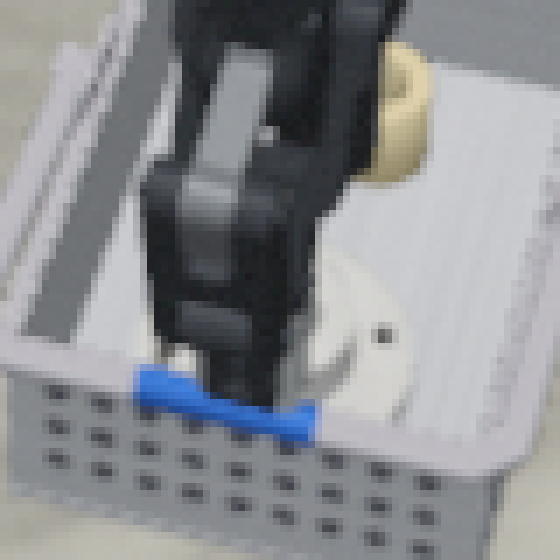

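View pics/w7c.png

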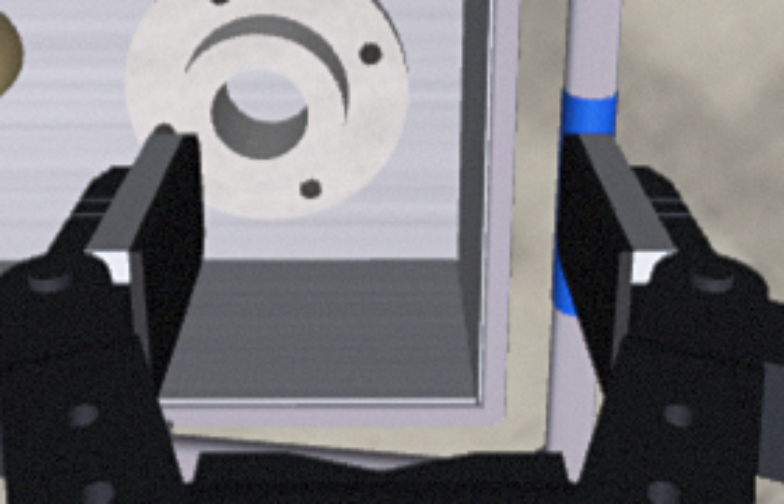

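```bash
python3 - <<'E'
from h import *
np.set_printoptions(precision=4,suppress=True)
d=grab('wrist')
V,U=np.mgrid[0:480,0:640]
for name,u0,u1 in (('inner',200,256),('outer',376,440)):
    for v in range(286,400,8):
        best=None
        P=world(d,np.stack([np.arange(u0,u1),np.full(u1-u0,v)],1))
        c=d['color'][v,u0:u1]; 
        k=P[(P[:,2]>.06)]
        if len(k): j=np.argsort(k[:,2])[:3]; print(name,v,k[j][:2].ravel())
E
```

```text
inner 294 [0.5357 0.2045 0.0731 0.5351 0.2044 0.0745]
inner 302 [0.5387 0.2049 0.0748 0.538  0.2047 0.0762]
inner 310 [0.5435 0.205  0.0727 0.5422 0.205  0.0753]
inner 318 [0.5466 0.2053 0.074  0.5455 0.2052 0.076 ]
inner 326 [0.5496 0.2057 0.0757 0.5482 0.2057 0.0781]
inner 334 [0.5519 0.2058 0.0784 0.5505 0.2057 0.0806]
inner 342 [0.5511 0.2054 0.0857 0.5509 0.2059 0.0859]
inner 350 [0.5524 0.2057 0.0893 0.5512 0.2057 0.0912]
inner 358 [0.5523 0.2056 0.0949 0.5506 0.2057 0.0973]
inner 366 [0.5518 0.206  0.1004 0.5518 0.2056 0.1004]
inner 374 [0.5524 0.2057 0.1041 0.551  0.2058 0.1061]
inner 382 [0.5255 0.2065 0.1426 0.525  0.213  0.1427]
inner 390 [0.5269 0.2079 0.1435 0.5265 0.2069 0.144 ]
inner 398 [0.6001 0.204  0.0604 0.6002 0.2014 0.0604]
outer 286 [0.5294 0.2686 0.0689 0.53   0.2602 0.0689]
outer 294 [0.534  0.2604 0.0685 0.5324 0.26   0.0721]
outer 302 [0.5376 0.2607 0.0692 0.5355 0.2601 0.0735]
outer 310 [0.5411 0.2605 0.0699 0.5398 0.2603 0.0726]
outer 318 [0.5454 0.2611 0.0693 0.5429 0.2605 0.0739]
outer 326 [0.549  0.2614 0.07   0.5463 0.2607 0.0747]
outer 334 [0.5537 0.2617 0.0689 0.5526 0.2622 0.0707]
outer 342 [0.5579 0.2622 0.0688 0.5571 0.2624 0.07  ]
outer 350 [0.5615 0.2625 0.0698 0.5611 0.2628 0.0703]
outer 358 [0.5661 0.2631 0.0692 0.565  0.2632 0.0708]
outer 366 [0.5701 0.263  0.0697 0.5698 0.2634 0.0701]
outer 374 [0.5746 0.2641 0.0694 0.5744 0.2635 0.0697]
outer 382 [0.5789 0.2646 0.0696 0.5784 0.2639 0.0703]
outer 390 [0.5829 0.2654 0.0702 0.5826 0.2643 0.0707]
outer 398 [0.5874 0.265  0.0703 0.5867 0.2667 0.071 ]
```

The depth readings put the open pads' tips at z≈0.073 while the TCP reads 0.057. The tips therefore stand well above where I assumed. I'll lift clear and calibrate tip height against closure.

```bash
cat > tip.py <<'E'
from h import *
np.set_printoptions(precision=4,suppress=True)
s,R=tool(); p=s['eef_pos']
for n in ['wrist','side']:
    d=grab(n); 
    if n=='wrist': cv2.imwrite('pics/tip_%d.png'%int(s['time_s']*100),d['color'][:,:,::-1])
    P=world(d,np.ones((480,640),bool)); L=(P-p)@R
    c=d['color'].reshape(-1,3)[d['depth'].ravel()>0].astype(int)
    m=(abs(L[:,0])<.016)&(abs(L[:,1])<.06)&(L[:,2]<.04)&(L[:,2]>-.05)&(P[:,2]>.08)
    L=L[m]
    for lo,hi in ((-.06,0),(0,.06)):
        k=L[(L[:,1]>lo)&(L[:,1]<hi)]
        if len(k)>10:print(n,'tool z max',np.sort(k[:,2])[-6:],'at y',k[np.argsort(k[:,2])[-6:],1], 'inner y',(k[:,1].max() if hi==0 else k[:,1].min()))
print(p,s['grip_width'],s['contact_force'])
E
python3 -m pendant '{"offset":[[0,0.0,-0.03],[0,0.02,-0.03],[0,0.02,-0.01],[0,0,0]],"spin":[0,0,0,0],"hand":[90,90,90,90]}'
python3 tip.py
python3 -m pendant '{"offset":[[0,0,0],[0,0,0],[0,0,0]],"spin":[0,0,0],"hand":[190,190,190]}'
python3 tip.py
python3 -m pendant '{"offset":[[0,0,0],[0,0,0],[0,0,0]],"spin":[0,0,0],"hand":[255,255,255]}'
python3 tip.py; ls pics
```

```text
time_s: 7.25
eef_pos: [0.5377, 0.2785, 0.1291]
tool_rot: [0.002, -0.036, 0.999, 0.002]
contact_force: [1.1, 0.6, 0.5]
grip_width: 0.649
wrist tool z max [-0.0161 -0.016  -0.0159 -0.0159 -0.0158 -0.0158] at y [-0.029  -0.0291 -0.029  -0.0291 -0.029  -0.0291] inner y -0.02863807179006695
wrist tool z max [-0.0163 -0.0163 -0.0161 -0.0157 -0.0155 -0.0153] at y [0.0262 0.0262 0.0264 0.0265 0.0264 0.0264] inner y 0.025865641266009126
side tool z max [-0.0199 -0.0189 -0.0188 -0.0185 -0.0171 -0.0169] at y [-0.0316 -0.0307 -0.0304 -0.0324 -0.0315 -0.0328] inner y -0.028943153879713846
side tool z max [-0.0188 -0.0178 -0.0172 -0.0171 -0.0168 -0.0161] at y [0.03   0.0301 0.03   0.0305 0.0304 0.0295] inner y 0.022896004449953378
[0.5377 0.2785 0.1291] 0.6492230164172437 [1.0674 0.5557 0.5436]
time_s: 7.65
eef_pos: [0.537, 0.2725, 0.1262]
tool_rot: [-0.001, -0.033, 0.999, -0.001]
contact_force: [0.1, -0.0, 0.3]
grip_width: 0.254
wrist tool z max [-0.0125 -0.0125 -0.0122 -0.0118 -0.0117 -0.0114] at y [-0.0122 -0.0123 -0.0123 -0.0124 -0.0123 -0.0123] inner y -0.0121112133747282
wrist tool z max [-0
[... 809 characters left out ...]
64 -0.016  -0.0159 -0.0155] at y [0.0022 0.0052 0.0001 0.0031 0.0044 0.0035] inner y 3.5292177761741895e-06
side tool z max [-0.0237 -0.0233 -0.0216 -0.0209 -0.0198 -0.0189] at y [-0.0069 -0.0021 -0.0019 -0.0075 -0.0068 -0.0023] inner y -0.0002233729740867666
side tool z max [-0.0155 -0.0153 -0.0152 -0.0141 -0.0137 -0.0129] at y [0.0045 0.0054 0.006  0.0041 0.0047 0.0039] inner y 0.0006328857244614477
[0.5372 0.2738 0.127 ] -0.00038628244409186885 [0.3818 0.667  0.33  ]
bk.png
c4.png
c5.png
c6.png
hk.png
s2.png
s2c.png
s4.png
s5.png
s6.png
s7.png
s7c.png
scene0.png
side0.png
side0c.png
side0d.png
tip_725.png
tip_765.png
tip_805.png
w1.png
w2.png
w3.png
w4.png
w5.png
w6.png
w7c.png
wrist0.png
```

Calibrated result: the tips are actually 11–16 mm above the reported TCP, so that is what I'll use. I'll straddle the rod with a 22 mm gap and the tips just above the rim.

```bash

python3 -m pendant '{"offset":[[-0.003,-0.007,0],[0,0,0.03],[0,0,0.03],[0,0,0.015],[0,0,0.005],[0,0,0]],"spin":[0,0,0,0,0,0],"hand":[185,185,185,185,185,185]}'
python3 look.py 8
```

```text
time_s: 8.75
eef_pos: [0.5408, 0.2668, 0.0469]
tool_rot: [-0.0, -0.034, 0.999, -0.0]
contact_force: [0.4, -0.1, 0.4]
grip_width: 0.271
t 8.75 p [0.5408 0.2668 0.0469] yaw y 93.86 F [ 0.37   -0.0769  0.3826] q [-0.6829  0.5048  0.2005  1.817  -0.1304  0.8329  1.2194] w 0.27130643576411545
w blue 1585 [0.541  0.2651 0.0722] [0.5239 0.2606 0.07  ] [0.5598 0.2694 0.0737]
s blue 36 [0.5291 0.2675 0.0735] [0.5252 0.2532 0.0452] [0.5341 0.2812 0.0951]
```

View pics/w8.png

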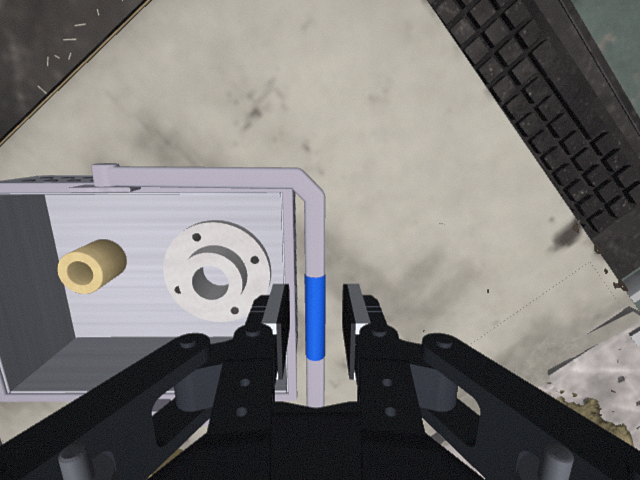

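View pics/c8.png

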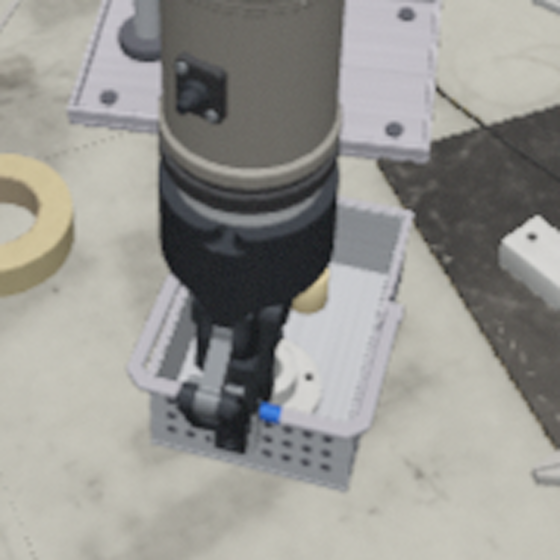

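```bash

python3 -m pendant '{"offset":[[0,-0.005,0],[0,-0.001,0.003],[0,-0.002,0],[0,-0.002,0]],"spin":[0,0,0,0],"hand":[185,185,185,185]}'
python3 -m pendant '{"offset":[[0,-0.002,-0.002],[0,-0.0015,-0.003],[0,-0.001,-0.004],[0,-0.001,-0.004]],"spin":[0,0,0,0],"hand":[185,185,185,185]}'
python3 look.py 9
```

```text
time_s: 9.25
eef_pos: [0.5414, 0.2583, 0.0444]
tool_rot: [0.0, -0.034, 0.999, 0.001]
contact_force: [-0.4, 3.0, 0.1]
grip_width: 0.272
time_s: 9.65
eef_pos: [0.5418, 0.252, 0.0576]
tool_rot: [0.0, -0.034, 0.999, 0.0]
contact_force: [-0.9, 2.9, 0.9]
grip_width: 0.276
t 9.65 p [0.5418 0.252  0.0576] yaw y 93.88 F [-0.9301  2.8606  0.8816] q [-0.6652  0.482   0.2055  1.8253 -0.1274  0.8464  1.2406] w 0.2760844381852747
w blue 1628 [0.5414 0.2582 0.0849] [0.5242 0.2539 0.0826] [0.5601 0.2626 0.0865]
s blue 26 [0.5283 0.2607 0.0864] [0.5252 0.2572 0.082 ] [0.5305 0.265  0.0941]
```

View pics/w9.png

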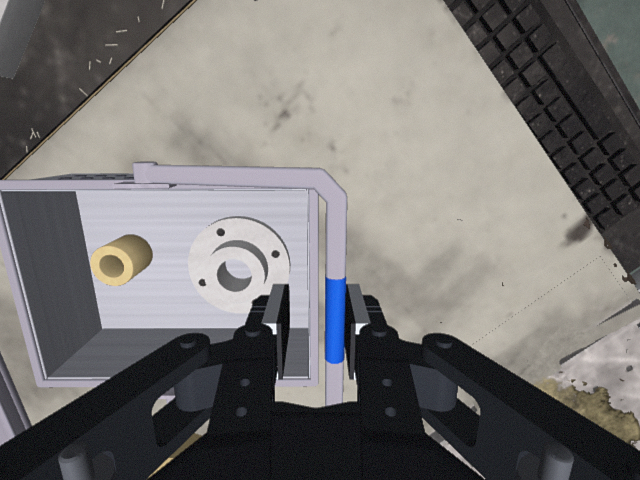

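View pics/c9.png

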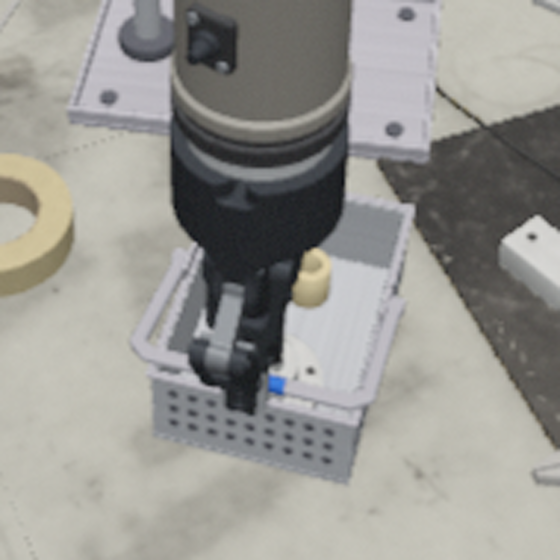

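The bail is rising: the sleeve top is now at z≈0.085. I'll continue along the arc.

```bash

python3 -m pendant '{"offset":[[0,-0.0025,-0.006],[0,-0.003,-0.006],[0,-0.003,-0.006],[0,-0.0033,-0.006],[0,-0.0042,-0.0047],[0,-0.0043,-0.0046],[0,-0.0044,-0.0045],[0,-0.0045,-0.0044]],"spin":[0,0,0,0,0,0,0,0],"hand":[185,185,185,185,185,185,185,185]}'
python3 look.py 10
```

```text
time_s: 10.55
eef_pos: [0.5442, 0.2229, 0.1004]
tool_rot: [0.001, -0.034, 0.999, 0.001]
contact_force: [-0.6, 2.6, 2.7]
grip_width: 0.273
t 10.55 p [0.5442 0.2229 0.1004] yaw y 93.89 F [-0.5839  2.601   2.6813] q [-0.6366  0.4131  0.2233  1.8195 -0.113   0.9194  1.2758] w 0.27328839084509543
w blue 1574 [0.5438 0.2292 0.1262] [0.5266 0.2249 0.1241] [0.5624 0.2335 0.1278]
s blue 25 [0.531  0.2302 0.129 ] [0.5279 0.2269 0.1238] [0.5333 0.2338 0.1371]
```

View pics/w10.png

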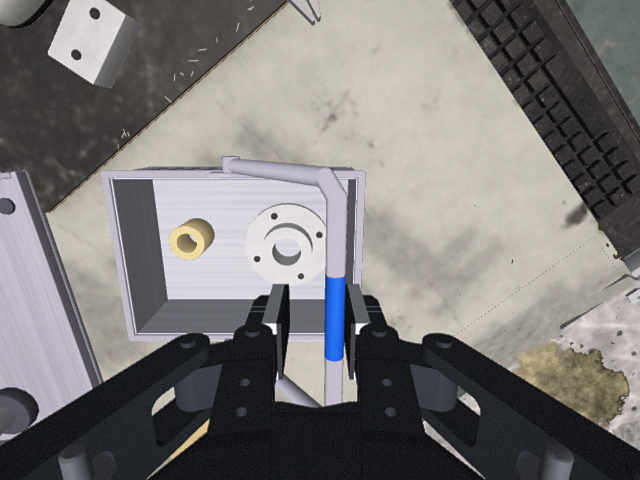

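View pics/c10.png

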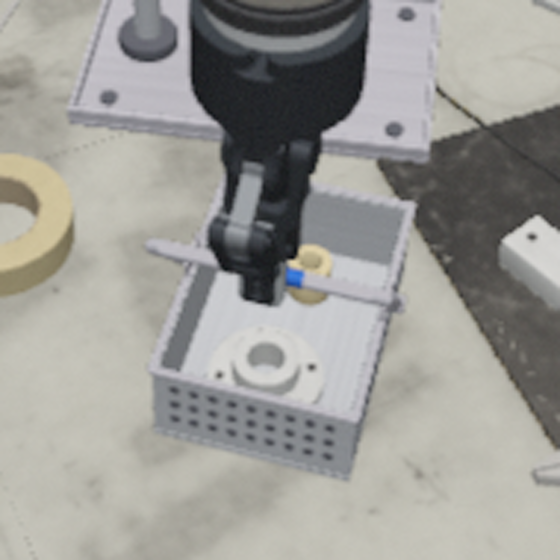

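```bash

python3 -m pendant '{"offset":[[0,-0.0052,-0.0038],[0,-0.0054,-0.0036],[0,-0.0056,-0.0033],[0,-0.0064,-0.0026],[0,-0.0066,-0.0024],[0,-0.0067,-0.002],[0,-0.0062,-0.0011],[0,-0.006,-0.0006],[0,-0.004,0],[0,0,0]],"spin":[0,0,0,0,0,0,0,0,0,0],"hand":[185,185,185,185,185,185,185,185,185,185]}'
python3 look.py 11
```

```text
time_s: 11.65
eef_pos: [0.5473, 0.1693, 0.1186]
tool_rot: [0.0, -0.033, 0.999, -0.0]
contact_force: [0.0, 0.9, -0.2]
grip_width: 0.279
t 11.65 p [0.5473 0.1693 0.1186] yaw y 93.8 F [ 0.0349  0.8755 -0.2084] q [-0.5715  0.3691  0.2452  1.8395 -0.1076  0.9459  1.358 ] w 0.27873081883672374
w blue 1629 [0.5477 0.1751 0.1459] [0.5301 0.1708 0.1436] [0.5659 0.1796 0.1476]
s blue 20 [0.5355 0.1788 0.1467] [0.5318 0.1761 0.1417] [0.5518 0.1822 0.1544]
```

View pics/w11.png

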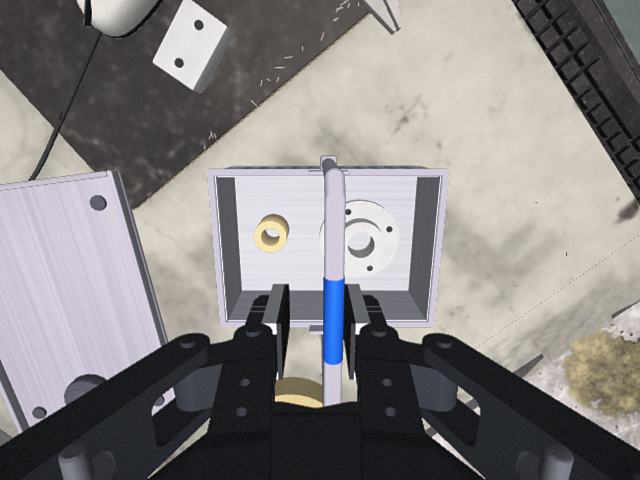

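View pics/c11.png

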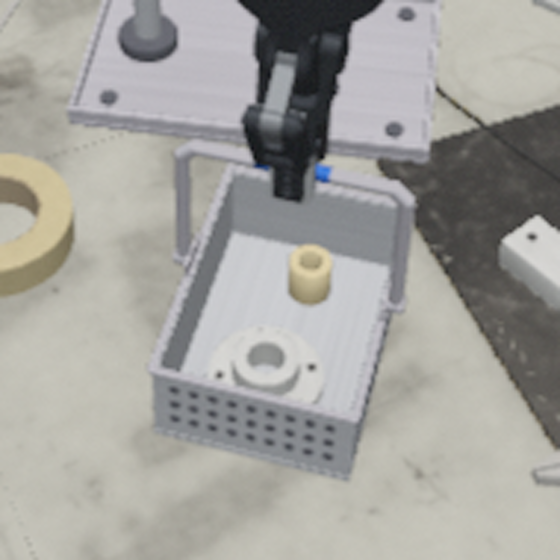

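The bail is upright, with the rod at z≈0.142 and about 6 mm off the jaw centre. I'll centre on it, lower and grip.

```bash

python3 -m pendant '{"offset":[[0,0.003,0.003],[0,0.003,0.004],[0,0,0],[0,0,0],[0,0,0],[0,0,0],[0,0,0]],"spin":[0,0,0,0,0,0,0],"hand":[185,185,195,210,230,255,255]}'
python3 look.py 12
```

```text
time_s: 12.45
eef_pos: [0.5469, 0.1764, 0.1117]
tool_rot: [0.0, -0.034, 0.999, 0.0]
contact_force: [-0.3, 0.1, 0.5]
grip_width: 0.065
t 12.45 p [0.5469 0.1764 0.1117] yaw y 93.86 F [-0.2799  0.1072  0.499 ] q [-0.5787  0.3796  0.2408  1.8417 -0.1104  0.933   1.3496] w 0.06543628849312097
w blue 1454 [0.5467 0.175  0.1462] [0.5302 0.1707 0.1439] [0.566  0.1786 0.1477]
s blue 18 [0.5343 0.1776 0.1456] [0.5317 0.1728 0.1369] [0.5363 0.181  0.1492]
```

View pics/w12.png

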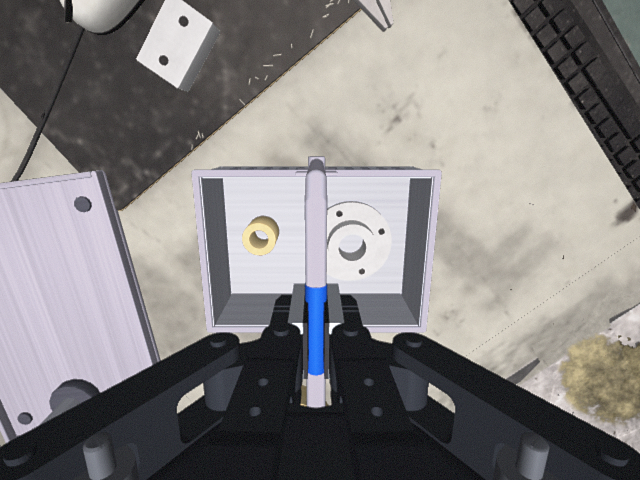

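```bash
python3 -m pendant '{"offset":[[0,0,-0.01],[0,0,-0.02],[0,0,-0.03],[0,0,-0.03],[0,0,-0.026],[0,0,0]],"spin":[0,0,0,0,0,0],"hand":[255,255,255,255,255,255]}'
python3 - <<'E'
from h import *
from scipy.optimize import least_squares
np.set_printoptions(precision=4,suppress=True,linewidth=160)
report()
phi=np.radians(10.9)
for n in ['scene','side']:
    P=np.load(n+'A.npy')[:,:3]
    q=P[(P[:,2]>.06)&(P[:,2]<.17)&(P[:,0]>.69)&(P[:,0]<.725)&(abs(P[:,1]+.015)<.012)][:,:2]
    f=least_squares(lambda c:np.hypot(q[:,0]-c[0],q[:,1]-c[1])-.009,[.707,-.018],loss='soft_l1',f_scale=.001)
    c=f.x; O=c-.105*np.array([np.cos(phi),np.sin(phi)]); print(n,'post',c,'origin',O)
    M=np.array([[np.cos(phi),np.sin(phi)],[-np.sin(phi),np.cos(phi)]])
    L=(P[:,:2]-O)@M.T
    for sgn in (1,-1):
        m=(abs(L[:,1]-sgn*.032)<.014)&(P[:,2]>.15)&(P[:,2]<.26)&(abs(L[:,0])<.03)
        for z0,z1 in ((.2,.216),(.216,.222),(.222,.228),(.228,.234),(.234,.24),(.24,.25)):
            k=m&(P[:,2]>z0)&(P[:,2]<z1); 
            if k.sum()>3: 
                h=np.histogram(L[k,0],bins=np.arange(-.03,.031,.003))[0]; print(sgn,z0,h,'y',np.percentile(L[k,1],[3,50,97]))
    # bar y far from slot
    for sgn in (1,-1):
        k=(abs(L[:,1]-sgn*.032)<.012)&(L[:,0]>.03)&(L[:,0]<.07)&(P[:,2]>.19)&(P[:,2]<.225)
        print('bar',sgn,np.percentile(L[k,1],[2,50,98]),np.percentile(P[k,2],[2,50,98]),np.polyfit(L[k,0],L[k,1],1))
E
```

```text
time_s: 13.15
eef_pos: [0.5488, 0.1768, 0.2312]
tool_rot: [0.003, -0.034, 0.999, 0.001]
contact_force: [1.5, 1.1, -3.9]
grip_width: 0.067
t 13.15 p [0.5488 0.1768 0.2312] yaw y 93.84 F [ 1.5353  1.0742 -3.9172] q [-0.5998  0.261   0.2607  1.7136 -0.0729  1.1696  1.3184] w 0.06731117170832192
scene post [ 0.7078 -0.02  ] origin [ 0.6047 -0.0399]
1 0.2 [ 0  0  0  0  0 15 20 24 30 15 30 15 31 17 30 23 24 32 22 35] y [0.0291 0.0353 0.038 ]
1 0.216 [0 0 0 0 0 0 8 7 0 0 0 0 9 6 0 0 0 0 0 0] y [0.032  0.036  0.0381]
1 0.222 [ 0  0  0  0  0  5  7  6  0  0  0  0 15  7  0  0  0  0  0  0] y [0.033  0.0356 0.0383]
1 0.228 [ 0  0  0  0  0  1 12 13  0  3  7 10 18  6  6  0  0  0  0  0] y [0.0286 0.0355 0.0387]
1 0.234 [ 0  0  0  0  4  5 24  4  0  6  2  8  7 22 15  4  0  0  0  0] y [0.0293 0.0343 0.0385]
1 0.24 [ 0  0  0  0 14  7  0  0  0  0  0  0  0  0 15  5  0  0  0  0] y [0.029  0.0342 0.0383]
-1 0.2 [ 0  0  0  0  0 12 31 16 30 15 30 15 31 17 31 17 26 19 25 20] y [-0.0354 -0.0288 -0.0257]
-1 0.216 [ 0  0  0  0  0  0 12  8  0  0  0  0 13  8  0  0  0  0  0  0] y [-0.0314 -0.0286 -0.0255]
-1 0.222 [
[... 1179 characters left out ...]
33 32 29 29 39 34 22 26 30 29 27 33] y [-0.0353 -0.029  -0.0259]
-1 0.216 [ 0  0  0  0  0  0 18 11  0  0  0  0 16 16  5  0  0  0  0  0] y [-0.0318 -0.0288 -0.0255]
-1 0.222 [ 0  0  0  0  0  0 16 11  0  0  0  0 15  7  2  0  0  0  0  0] y [-0.0309 -0.0281 -0.0261]
-1 0.228 [ 0  0  0  0  0  0 18  8  0  3  1  1 12 13  4  0  0  0  0  0] y [-0.0322 -0.0285 -0.0252]
-1 0.234 [ 0  0  0  0  0  9 18 13  0  6 13 11 22 25 16  0  0  0  0  0] y [-0.0357 -0.0294 -0.0251]
-1 0.24 [ 0  0  0  0 15 18  9  0  0  0  0  0  0 10 18 12  0  0  0  0] y [-0.0357 -0.0298 -0.0266]
bar 1 [0.0284 0.0351 0.0384] [0.2049 0.2111 0.2138] [0.0126 0.0339]
bar -1 [-0.0355 -0.0289 -0.0258] [0.2047 0.211  0.2138] [-0.0071 -0.0291]
```

The basket is lifted, with about 4 N on the wrist. The stand origin is (0.6045, -0.0385) with yaw about 11.2°. I'll rotate in place first.

```bash
python3 -m pendant '{"offset":[[0,0,0],[0,0,0],[0,0,0],[0,0,0],[0,0,0],[0,0,0],[0,0,0],[0,0,0],[0,0,0],[0,0,0],[0,0,0],[0,0,0]],"spin":[4,7.5,8,8,8,8,8,8,8,7.5,5,2.6],"hand":[255,255,255,255,255,255,255,255,255,255,255,255]}'
python3 - <<'E'
from h import *
report([.5505,-.0492,.2312],11.2)
d=grab('side','s13.png')
E
```

```text
time_s: 14.35
eef_pos: [0.5453, 0.1759, 0.2252]
tool_rot: [-0.001, 0.635, 0.772, -0.002]
contact_force: [-0.2, 0.5, -5.8]
grip_width: 0.066
t 14.35 p [0.5453 0.1759 0.2252] yaw y 11.12 F [-0.2285  0.4586 -5.8225] q [-0.7789  0.2849  0.4835  1.7257 -0.1417  1.1699 -0.062 ] w 0.06641265722837929
tool offset [-0.2219 -0.0383 -0.0056]
spin -0.08257379307634238
```

View pics/s13.png

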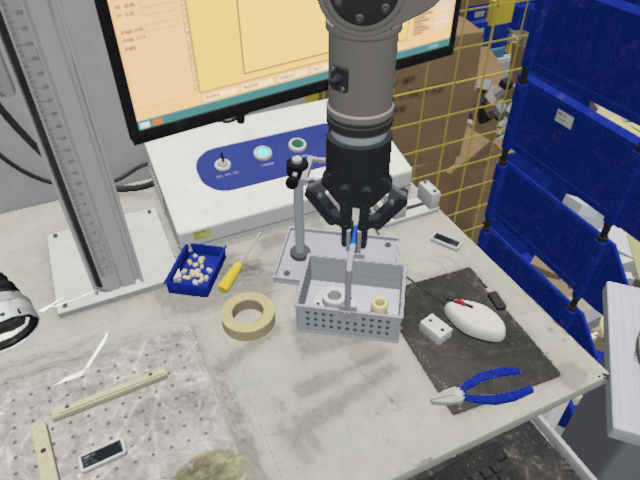

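```bash
python3 -m pendant '{"offset":[[0,-0.012,-0.003],[-0.01,-0.016,-0.003],[-0.02,-0.0103,0],[-0.028,0,0],[-0.03,0,0],[-0.03,0,0],[-0.03,0,0],[-0.028,0,0],[-0.022,0,0],[-0.014,0,0],[-0.0099,0,0],[0,0,0]],"spin":[0,0,0,0,0,0,0,0,0,0,0,0],"hand":[255,255,255,255,255,255,255,255,255,255,255,255]}'
python3 - <<'E'
from h import *
report([.5505,-.0492,.2312],11.2)
d=grab('side','s14.png'); 
for n in ['wrist','scene']: grab(n,n[0]+'14.png')
a=cv2.imread('pics/s14.png'); cv2.imwrite('pics/s14c.png',cv2.resize(a[120:340,250:470],None,fx=2.7,fy=2.7,interpolation=cv2.INTER_CUBIC))
E
```

```text
time_s: 15.6
eef_pos: [0.5518, -0.0515, 0.2335]
tool_rot: [0.0, 0.636, 0.772, -0.001]
contact_force: [0.7, -1.0, -4.6]
grip_width: 0.067
t 15.6 p [ 0.5518 -0.0515  0.2335] yaw y 11.08 F [ 0.6809 -0.9737 -4.5713] q [-0.4933  0.2535  0.6126  1.7632 -0.1557  1.174   0.3581] w 0.06739330660058525
tool offset [ 0.0025 -0.0008  0.0023]
spin -0.1203099706166686
```

View pics/s14c.png

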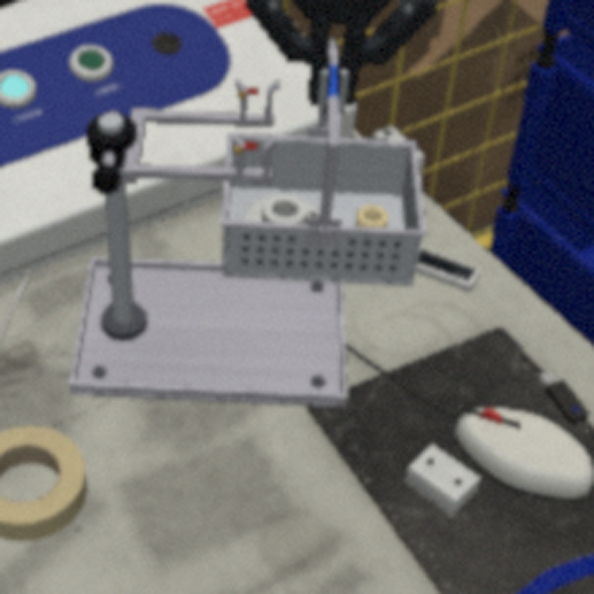

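View pics/w14.png

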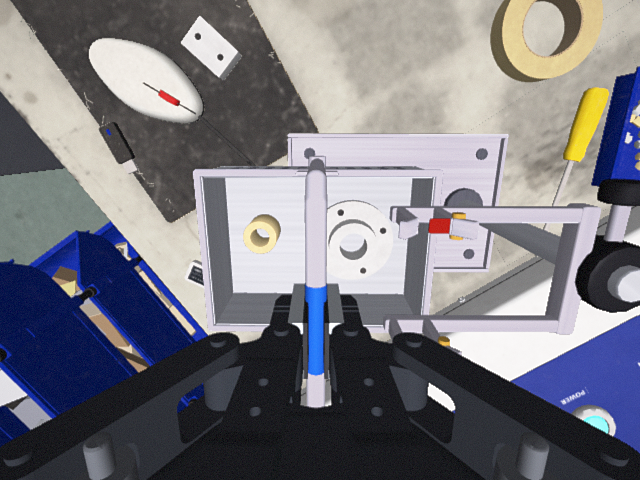

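```bash
python3 - <<'E'
from h import *
np.set_printoptions(precision=4,suppress=True,linewidth=160)
s,R=tool(); p=s['eef_pos']; print(p)
d=grab('wrist')
P=world(d,np.ones((480,640),bool)); c=d['color'].reshape(-1,3)[d['depth'].ravel()>0].astype(int)
L=(P-p)@R
rod=(P[:,2]>.25)&(P[:,2]<.275)&(abs(L[:,1])<.008)&(L[:,0]>.008)&(L[:,0]<.06)
print('rod tool y,z', rod.sum(), np.median(L[rod],0),np.percentile(L[rod],[2,98],axis=0),'world z top',np.percentile(P[rod,2],95),'slope',np.polyfit(L[rod,0],L[rod,1],1))
blue=(c[:,2]>120)&(c[:,0]<80)&(P[:,2]>.24)&(P[:,2]<.28)&(abs(L[:,1])<.02); print('blue',np.percentile(L[blue],[2,50,98],axis=0))
for lo,hi in ((.01,.06),(-.06,-.01)):
    m=(L[:,0]>lo)&(L[:,0]<hi)&(L[:,1]>.02)&(L[:,1]<.085)&(P[:,2]>.195)&(P[:,2]<.255)
    print('n',m.sum(),'x range',np.percentile(L[m,0],[2,50,98]))
    for z0 in np.arange(.2,.252,.004):
        k=m&(P[:,2]>z0)&(P[:,2]<z0+.004)
        if k.sum()>3: print(round(z0,3),k.sum(),np.histogram(L[k,1],bins=np.arange(.026,.087,.003))[0],np.percentile(L[k,0],[3,97]))
    red=m&(c[:,0]>130)&(c[:,1]<80); 
    if red.sum(): print('red',red.sum(),np.percentile(L[red],[2,50,98],axis=0),np.percentile(P[red,2],[5,50,95]))
    bar=m&(L[:,1]>.07)&(P[:,2]<.22)
    if bar.sum()>20: print('bar slope',np.polyfit(L[bar,1],L[bar,0],1),np.percentile(P[bar,2],[50,95]))
E
```

```text
[ 0.5522 -0.0474  0.2334]
rod tool y,z 3580 [ 0.0298  0.     -0.034 ] [[ 0.0092 -0.007  -0.0398]
 [ 0.057   0.007  -0.0202]] world z top 0.2701139650271162 slope [-0.0038  0.    ]
blue [[-0.0205 -0.0037 -0.0359]
 [-0.0004 -0.0003 -0.0346]
 [ 0.0154  0.0034 -0.0325]]
n 2586 x range [0.0248 0.0304 0.0337]
0.2 10 [0 0 0 0 0 0 0 0 0 0 1 0 0 0 1 1 1 3 2 1] [0.0323 0.0324]
0.204 146 [ 0  0  0  0 29  8  7  8  7  7  7  5  9  9  8  7 10  7 10  8] [0.0273 0.0328]
0.208 756 [ 0  0  0  0 81  8 16 38 68 88 81 30  8 24 35 30 47 69 81 52] [0.0257 0.0327]
0.212 101 [ 0  0  0  0 26  9  3  2  4  2  1 33  6  1  0  0  1  3  7  3] [0.0262 0.0327]
0.216 73 [ 0  0  0  0 28 13  1  0  0  0  1 26  4  0  0  0  0  0  0  0] [0.0264 0.0328]
0.22 66 [ 0  0  0  0 18 12  2  0  0  0  1 26  7  0  0  0  0  0  0  0] [0.0289 0.0328]
0.224 55 [ 0  0  0  0 13 13  4  0  0  0  0 20  5  0  0  0  0  0  0  0] [0.0299 0.0328]
0.228 51 [ 0  0  0  0 11 13  1  0  0  0  1 19  5  1  0  0  0  0  0  0] [0.031  0.0346]
0.232 573 [  0   0   0   0   4  19  34   0  94 105 100 157  47  13   0   0   0   0   0   0] [0.0236 0.0345]
0.236 357 [
[... 526 characters left out ...]
7 11 15 16 11] [-0.0337 -0.0309]
0.208 858 [ 0  0  0  3 68 22 33 55 57 54 61 26 22 51 72 66 75 76 73 44] [-0.0384 -0.0309]
0.212 113 [ 0  0  0  0 25 19  4  1  0  2  3 38  9  3  3  1  1  0  2  2] [-0.0373 -0.0308]
0.216 91 [ 0  0  0  0 21 20  4  0  0  0  4 29 13  0  0  0  0  0  0  0] [-0.0363 -0.0307]
0.22 74 [ 0  0  0  0 23 13  1  0  0  0  1 24 12  0  0  0  0  0  0  0] [-0.0359 -0.0307]
0.224 28 [ 0  0  0  0  3  0  0  0  0  0  0 14 11  0  0  0  0  0  0  0] [-0.032  -0.0308]
0.228 15 [ 0  0  0  0  0  0  0  0  0  0  0  3 11  1  0  0  0  0  0  0] [-0.0309 -0.0291]
0.232 32 [ 0  0  0  0  0  0  0  0  0  0  0  3 23  6  0  0  0  0  0  0] [-0.0302 -0.0289]
bar slope [-0.0066 -0.0334] [0.2105 0.2117]
```

Wrist depth puts both slots 52 mm ahead of the rod (tool +y), parallel and centred. I'll move in over the mouth.

```bash
python3 -m pendant '{"offset":[[0,0.006,0],[0,0.01,0],[0,0.012,0],[0,0.012,0],[0,0.008,0],[0,0.004,0],[0,0,0],[0,0,0],[0,0,0]],"spin":[0,0,0,0,0,0,0,0,0],"hand":[255,255,255,255,255,255,255,255,255]}'
cat > slot.py <<'E'
import sys
from h import *
np.set_printoptions(precision=4,suppress=True,linewidth=160)
s,R=tool(); p=s['eef_pos']; print(p,s['contact_force'],s['time_s'])
d=grab('wrist','w%s.png'%sys.argv[1]); grab('side','s%s.png'%sys.argv[1])
a=cv2.imread('pics/s%s.png'%sys.argv[1]); cv2.imwrite('pics/c%s.png'%sys.argv[1],cv2.resize(a[120:270,270:420],None,fx=3.9,fy=3.9,interpolation=cv2.INTER_CUBIC))
P=world(d,np.ones((480,640),bool)); c=d['color'].reshape(-1,3)[d['depth'].ravel()>0].astype(int)
L=(P-p)@R
blue=(c[:,2]>120)&(c[:,0]<80)&(abs(L[:,1])<.02)&(L[:,2]<0); print('blue',np.percentile(L[blue],[2,50,98],axis=0),'ztop',np.percentile(P[blue,2],98))
for lo,hi in ((.02,.045),(-.045,-.02)):
    m=(L[:,0]>lo)&(L[:,0]<hi)&(abs(L[:,1])<.03)
    for z0 in np.arange(.212,.25,.004):
        k=m&(P[:,2]>z0)&(P[:,2]<z0+.004)
        if k.sum()>3: print(round(z0,3),k.sum(),np.histogram(L[k,1],bins=np.arange(-.03,.031,.003))[0])
    red=m&(c[:,0]>130)&(c[:,1]<80)
    if red.sum()>3: print('red',red.sum(),np.percentile(L[red],[2,50,98],axis=0),np.percentile(P[red,2],[5,50,95]))
E
python3 slot.py 15
```

```text
time_s: 16.7
eef_pos: [0.6031, -0.0389, 0.2336]
tool_rot: [-0.0, 0.635, 0.773, -0.0]
contact_force: [-0.6, -0.2, -5.1]
grip_width: 0.066
[ 0.6031 -0.0389  0.2336] [-0.595  -0.1938 -5.1316] 16.7
blue [[-0.0206 -0.0037 -0.036 ]
 [-0.0004  0.0001 -0.0346]
 [ 0.0155  0.0034 -0.0324]] ztop 0.26958857938900865
0.212 44 [0 0 0 0 0 0 5 9 0 0 0 0 7 8 3 0 1 6 2 3]
0.216 34 [ 0  0  0  0  0  0  6 11  0  0  0  0  5 11  1  0  0  0  0  0]
0.22 43 [ 0  0  0  0  0  0  6 23  0  0  0  0 10  4  0  0  0  0  0  0]
0.224 25 [ 0  0  0  0  0  0  6 13  0  0  0  0  4  2  0  0  0  0  0  0]
0.228 31 [ 0  0  0  0  0  0  8 10  0  0  0  0  6  4  3  0  0  0  0  0]
0.232 349 [  0   0   0   0   0   0   8  78   0   0   0  45 102  80  36   0   0   0   0   0]
0.236 342 [  0   0   0   0   1   9 102  49   0   0   0   0   5 116  54   5   1   0   0   0]
0.24 416 [  0   0   0   0  44 131  30   0   0   0   0   0   0   1  96 113   1   0   0   0]
red 103 [[ 0.027   0.005  -0.0016]
 [ 0.0305  0.0064 -0.0006]
 [ 0.0336  0.0077  0.0009]] [0.2333 0.2342 0.2351]
```

View pics/w15.png

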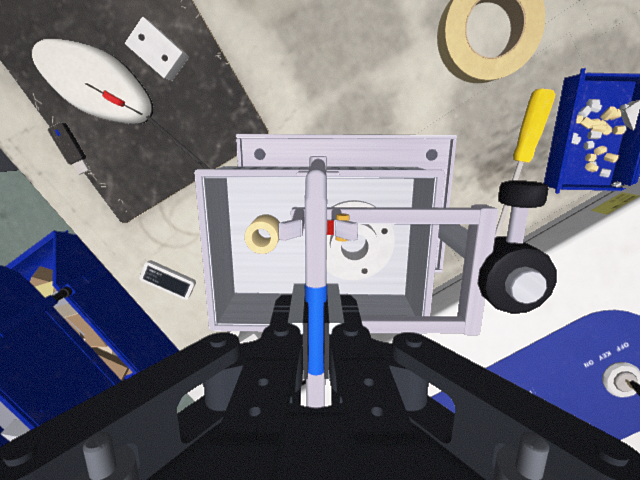

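View pics/c15.png

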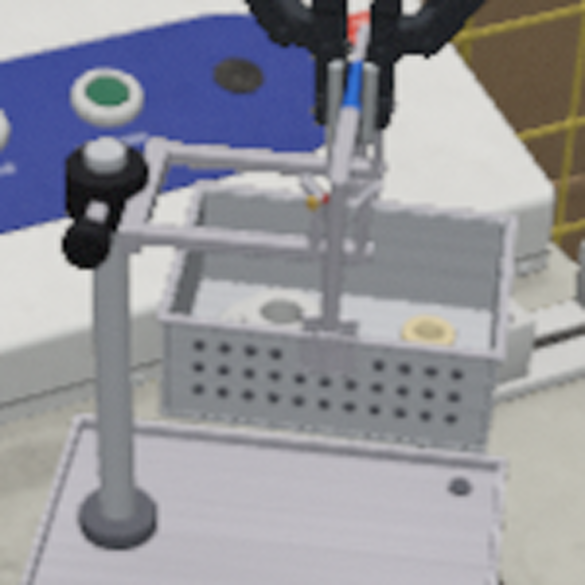

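Aligned. I'll descend to just above the keepers.

```bash
python3 -m pendant '{"offset":[[0,0,0.004],[0,0,0.005],[0,0,0.005],[0,0,0.005],[0,0,0.003],[0,0,0]],"spin":[0,0,0,0,0,0],"hand":[255,255,255,255,255,255]}'
python3 slot.py 16
```

```text
time_s: 17.4
eef_pos: [0.6031, -0.0385, 0.2108]
tool_rot: [-0.001, 0.634, 0.773, -0.0]
contact_force: [-0.0, -0.2, -5.6]
grip_width: 0.066
[ 0.6031 -0.0385  0.2108] [-0.0226 -0.2439 -5.5682] 17.4
blue [[-0.0204 -0.0036 -0.036 ]
 [-0.0006  0.0001 -0.0345]
 [ 0.0154  0.0034 -0.0323]] ztop 0.2467868510355381
0.212 76 [ 0  0  0  0  0  0 11 14  0  0  0  1 17 10  3  3  5  1  4  7]
0.216 51 [ 0  0  0  0  0  0 10 16  0  0  0  0  6 17  2  0  0  0  0  0]
0.22 69 [ 0  0  0  0  0  0 12 28  0  0  0  0 16 13  0  0  0  0  0  0]
0.224 39 [ 0  0  0  0  0  0 10 17  0  0  0  0 10  2  0  0  0  0  0  0]
0.228 61 [ 0  0  0  0  0  0 11 33  0  0  0  0  9  5  3  0  0  0  0  0]
0.232 492 [  0   0   0   0   0   0  16  97   0   0   0  84 153  98  44   0   0   0   0   0]
0.236 461 [  0   0   0   0   2  13 153  51   0   0   0   0   4 157  76   4   1   0   0   0]
0.24 879 [  0   0   0   0  67 177  35   0 128  19  43 125   0   1 140 144   0   0   0   0]
0.244 1140 [  0   0   0   0   0   0   0   0  68 513 543  16   0   0   0   0   0   0   0   0]
red 147 [[ 0.0269  0.0043 -0.0243]
 [ 0.03    0.0059 -0.0233]
 [ 0.0333  0.0075 -0.0222]] [0.2332 0.2341 0.2349]
0.232 42 [ 0  0  0  0  0  0  0  1  0  0  0 39  2  0  0  0  0  0  0  0]
0.24 127 [ 0  0  0  0  0  0  0  0 59  8 21 39  0  0  0  0  0  0  0  0]
0.244 529 [  0   0   0   0   0   0   0   0  32 241 246  10   0   0   0   0   0   0   0   0]
red 33 [[-0.0371  0.0045 -0.0244]
 [-0.035   0.005  -0.0233]
 [-0.0325  0.0061 -0.0225]] [0.2335 0.2341 0.2351]
```

View pics/w16.png

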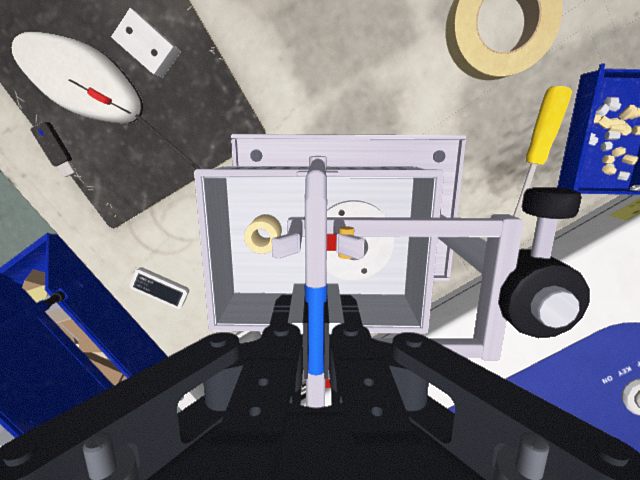

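View pics/c16.png

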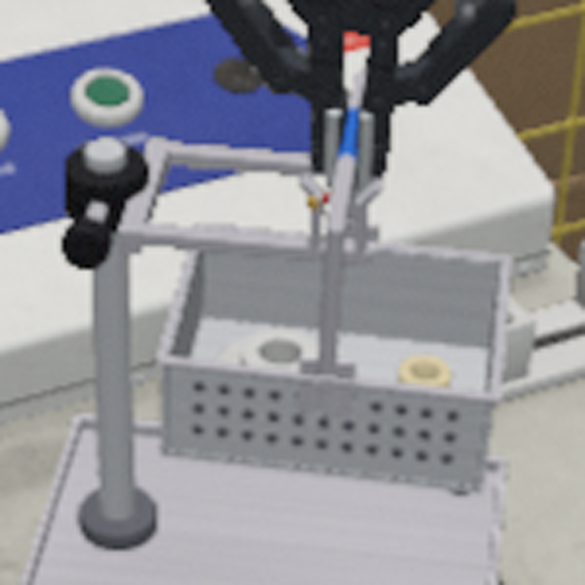

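```bash
for i in 1; do
python3 -m pendant '{"offset":[[0,0,0.0015],[0,0,0.0015],[0,0,0]],"spin":[0,0,0],"hand":[255,255,255]}' | egrep 'eef|force'
python3 -m pendant '{"offset":[[0,0,0.0015],[0,0,0.0015]],"spin":[0,0],"hand":[255,255]}' | egrep 'eef|force'
python3 -m pendant '{"offset":[[0,0,0.0015],[0,0,0.0015]],"spin":[0,0],"hand":[255,255]}' | egrep 'eef|force'
done
```

```text
eef_pos: [0.6034, -0.0385, 0.2084]
contact_force: [-0.0, 0.3, -5.2]
eef_pos: [0.6037, -0.0386, 0.2059]
contact_force: [-0.9, 0.0, -1.8]
eef_pos: [0.6041, -0.0385, 0.2033]
contact_force: [-0.8, 1.1, 2.0]
```

```bash

python3 -m pendant '{"offset":[[0,0,0.0015],[0,0,0]],"spin":[0,0],"hand":[255,255]}' | egrep 'eef|force'
python3 -m pendant '{"offset":[[0,0,0.0015],[0,0,0]],"spin":[0,0],"hand":[255,255]}' | egrep 'eef|force'
python3 -m pendant '{"offset":[[0,0,0.0015],[0,0,0]],"spin":[0,0],"hand":[255,255]}' | egrep 'eef|force'
```

```text
eef_pos: [0.6044, -0.0384, 0.202]
contact_force: [-0.8, 1.2, 2.4]
eef_pos: [0.6044, -0.0386, 0.2005]
contact_force: [-0.3, 0.8, 3.8]
eef_pos: [0.6036, -0.0389, 0.1985]
contact_force: [-2.2, 0.2, 4.0]
```

```bash

python3 -m pendant '{"offset":[[0,0,0.0015],[0,0,0]],"spin":[0,0],"hand":[255,255]}' | egrep 'eef|force'
python3 -m pendant '{"offset":[[0,0,0.0015],[0,0,0]],"spin":[0,0],"hand":[255,255]}' | egrep 'eef|force'
python3 -m pendant '{"offset":[[0,0,0.0015],[0,0,0]],"spin":[0,0],"hand":[255,255]}' | egrep 'eef|force'
python3 slot.py 17
```

```text
eef_pos: [0.603, -0.0392, 0.1966]
contact_force: [-2.6, -0.7, 3.0]
eef_pos: [0.6014, -0.0393, 0.1939]
contact_force: [-6.4, -0.7, -0.9]
eef_pos: [0.6029, -0.0379, 0.1916]
contact_force: [-0.5, 0.0, -5.2]
[ 0.6029 -0.0379  0.1916] [-0.4693  0.0406 -5.1854] 19.4
blue [[-0.0206 -0.0037 -0.0359]
 [-0.0004  0.     -0.0345]
 [ 0.0153  0.0034 -0.0323]] ztop 0.22750122721790955
0.212 127 [ 0  0  0  0  0  1 14 35  3  0  0  3 27 24  6  3  4  3  2  2]
0.216 78 [ 0  0  0  0  0  0 14 22  0  0  0  0 11 25  6  0  0  0  0  0]
0.22 208 [ 0  0  0  0  0  0 16 39 54  1  3 55 18 21  1  0  0  0  0  0]
0.224 1143 [  0   0   0   0   0   0  17  28 143 490 403  36  19   7   0   0   0   0   0   0]
0.228 97 [ 0  0  0  0  0  0 16 48  0  1  0  0 14  9  9  0  0  0  0  0]
0.232 975 [  0   0   0   0   0   0  23 135   0  55 179 179 199 138  67   0   0   0   0   0]
0.236 650 [  0   0   0   0   7  20 191  84   0   0   1   0   2 222 114   9   0   0   0   0]
0.24 748 [  0   0   0   0  83 240  55   0   0   0   0   0   0   1 169 200   0   0   0   0]
red 477 [[ 0.0265 -0.0007 -0.0437]
 [ 0.0297  0.0034 -0.0425]
 [ 0.0326  0.0077 -0.0412]] [0.233  0.2341 0.235 ]
0.216 7 [0 0 0 0 0 0 0 7 0 0 0 0 0 0 0 0 0 0 0 0]
0.22 58 [ 0  0  0  0  0  0  0  0 38  0  3 17  0  0  0  0  0  0  0  0]
0.224 587 [  0   0   0   0   0   0   0   0  53 248 266  20   0   0   0   0   0   0   0   0]
0.232 6 [0 0 0 0 0 0 0 0 0 2 4 0 0 0 0 0 0 0 0 0]
```

View pics/w17.png

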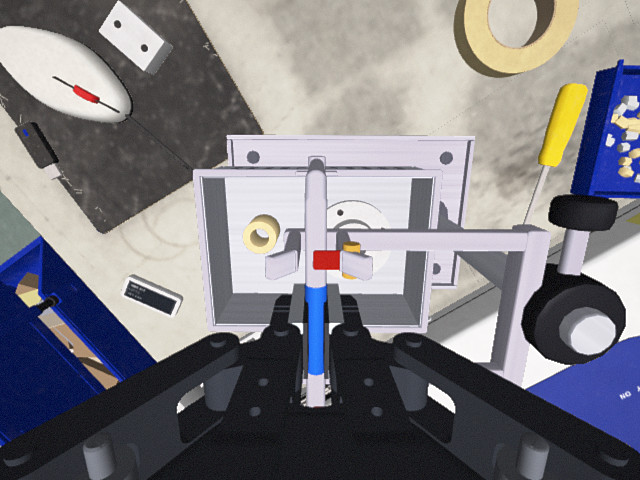

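The left keeper is shut above the rod and the force is back to just the weight. I'll lower it gently to the slot floor.

```bash

python3 -m pendant '{"offset":[[0,0,0.0015],[0,0,0.0015]],"spin":[0,0],"hand":[255,255]}' | egrep 'eef|force'
python3 -m pendant '{"offset":[[0,0,0.001],[0,0,0]],"spin":[0,0],"hand":[255,255]}' | egrep 'eef|force'
python3 -m pendant '{"offset":[[0,0,0.001],[0,0,0]],"spin":[0,0],"hand":[255,255]}' | egrep 'eef|force'
```

```text
eef_pos: [0.6037, -0.0384, 0.1903]
contact_force: [-0.2, 0.1, -4.8]
eef_pos: [0.6035, -0.0385, 0.1893]
contact_force: [-1.0, -0.1, -5.9]
eef_pos: [0.6035, -0.0386, 0.1885]
contact_force: [-0.3, -0.8, -5.0]
```

```bash

python3 -m pendant '{"offset":[[0,0,0.001],[0,0,0]],"spin":[0,0],"hand":[255,255]}' | egrep 'eef|force'
python3 -m pendant '{"offset":[[0,0,0.001],[0,0,0]],"spin":[0,0],"hand":[255,255]}' | egrep 'eef|force'
python3 -m pendant '{"offset":[[0,0,0.001],[0,0,0]],"spin":[0,0],"hand":[255,255]}' | egrep 'eef|force'
```

```text
eef_pos: [0.6035, -0.0386, 0.1875]
contact_force: [0.1, -0.5, -5.1]
eef_pos: [0.6035, -0.0385, 0.1865]
contact_force: [0.1, -0.8, -5.6]
eef_pos: [0.6035, -0.0385, 0.1854]
contact_force: [-0.8, -0.1, -5.7]
```

```bash

python3 -m pendant '{"offset":[[0,0,0.001],[0,0,0]],"spin":[0,0],"hand":[255,255]}' | egrep 'eef|force'
python3 -m pendant '{"offset":[[0,0,0.0007],[0,0,0]],"spin":[0,0],"hand":[255,255]}' | egrep 'eef|force'
python3 slot.py 18
```

```text
eef_pos: [0.6035, -0.0385, 0.1844]
contact_force: [0.6, -0.2, -4.9]
eef_pos: [0.6036, -0.0385, 0.1841]
contact_force: [-0.4, -0.4, -3.7]
[ 0.6036 -0.0385  0.1841] [-0.3954 -0.4129 -3.6877] 21.1
blue [[-0.0206 -0.0037 -0.0359]
 [-0.0004 -0.0003 -0.0345]
 [ 0.0154  0.0034 -0.0322]] ztop 0.22006650823906657
0.212 181 [ 0  0  0  0  0  0 20 20 33  0  0 31 25 23  3  4  3  6  9  4]
0.216 1188 [  0   0   0   0   0   0  23  37 172 430 412  60  27  27   0   0   0   0   0   0]
0.22 101 [ 0  0  0  0  0  0 24 23  0  6  0  0 23 25  0  0  0  0  0  0]
0.224 96 [ 0  0  0  0  0  0 26 43  0  0  0  0 23  4  0  0  0  0  0  0]
0.228 110 [ 0  0  0  0  0  0 24 47  0  1  0  0 21 12  5  0  0  0  0  0]
0.232 1122 [  0   0   0   0   0   1  37 147   0 100 210 194 243 126  64   0   0   0   0   0]
0.236 746 [  0   0   0   0   8  38 247  54   0   0   0   0  21 276  93   9   0   0   0   0]
0.24 845 [  0   0   0   0 130 270  28   0   0   0   0   0   0  12 231 174   0   0   0   0]
red 544 [[ 0.0268 -0.0012 -0.0511]
 [ 0.0304  0.0029 -0.05  ]
 [ 0.0334  0.007  -0.0487]] [0.2331 0.2341 0.235 ]
0.212 20 [ 0  0  0  0  0  0  0  0 14  0  0  6  0  0  0  0  0  0  0  0]
0.216 629 [  0   0   0   0   0   0   0   0  77 245 268  39   0   0   0   0   0   0   0   0]
0.22 4 [0 0 0 0 0 0 0 0 0 2 2 0 0 0 0 0 0 0 0 0]
```

View pics/c18.png

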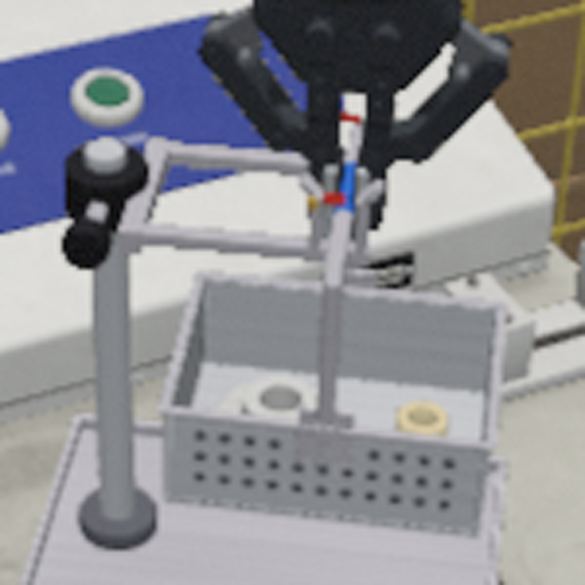

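```bash

python3 -m pendant '{"offset":[[0,0,0.0008],[0,0,0]],"spin":[0,0],"hand":[255,255]}' | egrep 'eef|force'
python3 -m pendant '{"offset":[[0,0,0.0006],[0,0,0]],"spin":[0,0],"hand":[255,255]}' | egrep 'eef|force'
```

```text
eef_pos: [0.6037, -0.0385, 0.1839]
contact_force: [-2.3, 0.9, 1.5]
eef_pos: [0.6037, -0.0385, 0.1838]
contact_force: [-3.8, 0.8, 5.3]
```

Seated. I'll ease off 1 mm, then open.

```bash

python3 -m pendant '{"offset":[[0,0,-0.001],[0,0,0],[0,0,0],[0,0,0],[0,0,0]],"spin":[0,0,0,0,0],"hand":[255,255,235,210,185]}' 
python3 slot.py 19
```

```text
time_s: 22.1
eef_pos: [0.6042, -0.0387, 0.1835]
tool_rot: [0.001, 0.634, 0.773, 0.0]
contact_force: [0.4, -0.3, 0.1]
grip_width: 0.275
[ 0.6042 -0.0387  0.1835] [ 0.3814 -0.2833  0.1209] 22.1
blue [[-0.0204 -0.0044 -0.0364]
 [-0.0012 -0.0003 -0.0348]
 [ 0.0153  0.0035 -0.032 ]] ztop 0.2198460338186577
0.212 215 [ 0  0  0  0  0  0 25 37 52  0  1 26 33 17  2  2  5  4  5  6]
0.216 1129 [  0   0   0   0   0   1  22  19 214 388 410  24  25  26   0   0   0   0   0   0]
0.22 124 [ 0  0  0  0  0  2 29 36  0  3  2  0 33 19  0  0  0  0  0  0]
0.224 95 [ 0  0  0  0  0  1 30 36  0  0  0  0 25  3  0  0  0  0  0  0]
0.228 101 [ 0  0  0  0  0  1 37 28  0  0  0  1 20 10  4  0  0  0  0  0]
0.232 1154 [  0   0   0   0   0   2  44 149   0 142 210 200 249 113  45   0   0   0   0   0]
0.236 754 [  0   0   0   0  10  78 252  22   0   0   0   0  55 278  51   8   0   0   0   0]
0.24 853 [  0   0   0   0 175 240  14   0   0   0   0   0   0  28 262 134   0   0   0   0]
red 560 [[ 0.0272 -0.0018 -0.0518]
 [ 0.0306  0.0025 -0.0507]
 [ 0.0337  0.0066 -0.0494]] [0.2331 0.2341 0.2351]
0.212 243 [ 0  0  0  0  0  9 51 36 26  0  1 34 50 34  1  1  0  0  0  0]
0.216 793 [  0   0   0   0   0   5  48  27 106 237 264  23  41  42   0   0   0   0   0   0]
0.22 186 [ 0  0  0  0  0  7 49 35  0  4  0  0 56 35  0  0  0  0  0  0]
0.224 24 [0 0 0 0 0 0 8 3 0 0 0 0 6 7 0 0 0 0 0 0]
```

View pics/w19.png

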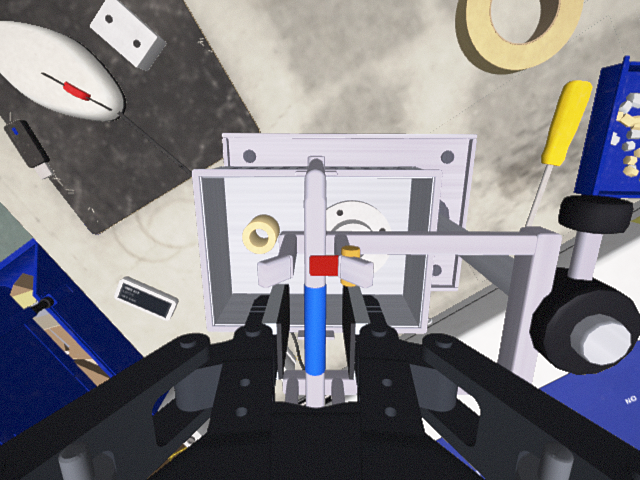

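View pics/c19.png

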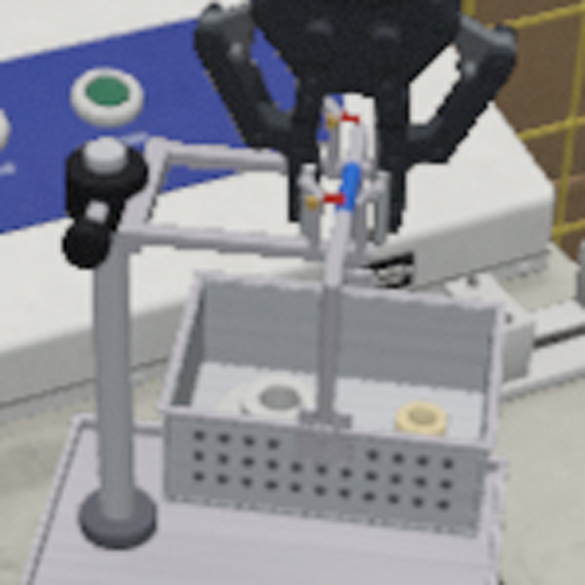

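Both red keepers show shut in the side crop, at (335,198) and (345,118). I'll retreat straight up.

```bash

python3 -m pendant '{"offset":[[0,0,-0.005],[0,0,-0.01],[0,0,-0.015],[0,0,-0.02],[0,0,-0.03],[0,0,-0.03],[0,0,-0.03],[0,0,0]],"spin":[0,0,0,0,0,0,0,0],"hand":[185,185,185,185,185,185,185,185]}' 
python3 - <<'E'
from h import *
report()
d=grab('side','s20.png'); grab('wrist','w20.png'); 
for t in ['bush','flange','tape_roll','block','screwdriver','keeper_left','keeper_right']:
    for o in models.silhouettes('side',t)[:2]:
        if o['p']<.3: continue
        P=world(d,o['region']); print(t,round(o['p'],2),o['pixel'],np.median(P,0))
a=cv2.imread('pics/s20.png'); cv2.imwrite('pics/c20.png',cv2.resize(a[120:280,220:420],None,fx=3.7,fy=3.7,interpolation=cv2.INTER_CUBIC))
E
```

```text
time_s: 23.0
eef_pos: [0.6063, -0.0395, 0.3299]
tool_rot: [0.004, 0.634, 0.773, 0.004]
contact_force: [0.5, -1.0, 0.1]
grip_width: 0.276
t 23.0 p [ 0.6063 -0.0395  0.3299] yaw y 11.24 F [ 0.5448 -0.9694  0.0532] q [-0.4778  0.2971  0.6165  1.5025 -0.1746  1.3863  0.3445] w 0.2761510139982709
flange 0.7 [336.5, 220.3] [ 0.6379 -0.0455  0.0974]
tape_roll 0.64 [251.6, 323.2] [0.7282 0.1663 0.0248]
block 0.74 [434.3, 326.2] [0.4251 0.0844 0.0251]
screwdriver 0.87 [230.3, 273.6] [0.8017 0.0823 0.0185]
keeper_right 0.47 [355.3, 186.5] [ 0.5971 -0.0056  0.2058]
```

View pics/c20.png

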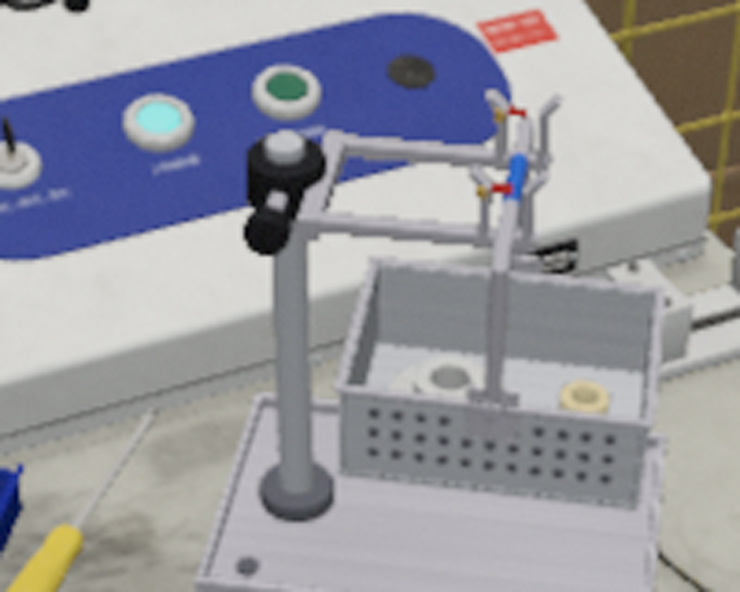

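View pics/w20.png

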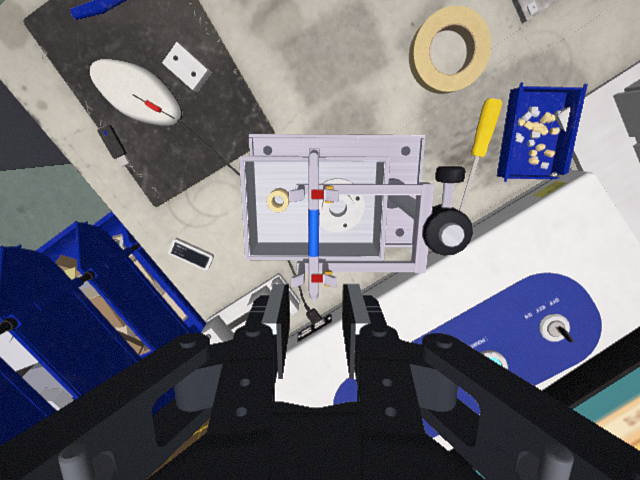

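The wrist view shows both keepers shut over the rod, at (317,194) and (317,279). The bush is at (278,200) and the flange at (342,210), both in the basket, and the gripper is clear. I'll let it settle for a moment, then hand the job in.

```bash

python3 -m pendant '{"offset":[[0,0,0],[0,0,0],[0,0,0],[0,0,0],[0,0,0]],"spin":[0,0,0,0,0],"hand":[185,185,185,185,185]}' 
python3 -c "
from h import *
print(r.close_job())"
```

```text
time_s: 23.95
eef_pos: [0.6036, -0.0386, 0.3235]
tool_rot: [-0.0, 0.634, 0.773, 0.0]
contact_force: [0.9, 0.0, 0.3]
grip_width: 0.273
the job is handed in; nothing more can be done
None
```

The basket is hanging on the drip stand by its bail, with both parts in it and both red keepers shut over the rod. I handed the job in at about 24 s, with the gripper clear and reading almost no force.

- **Raising the bail:** the first two tries missed, because the fingertips sit 11–16 mm above the reported tool point rather than 14 mm ahead of it. I measured the tips with the cameras and tried again. That raised the bail upright while the basket stood on the worktop, though the push slid the basket about 5 mm.
- **Hooking it:** the push on the hook, weight included, read at most about 10 N through the keepers. It reached about 11 N against the slot floor, well under 25 N. I eased off before opening the gripper.
- **Last checks:** the side and wrist pictures showed both keepers shut, and both the bush and the flange in the basket. The tape roll and the white block measured within about 1 mm of where they started. The screwdriver's measured point differed by about 11 mm between the two side views. A different part of it was showing, and I never went near it, so I don't think it moved.
- **Checks that disagreed:** in the last side picture the detection network missed the bush and the left keeper. It also reported the right keeper at the left prong with low confidence, so I relied on the pictures for these.

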